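# Brush out the amber jar, stow the jars in the tilt-out bin and hook it shut

### The job

Scrub the inside of the soiled amber jar with the long bottle brush: down to the jar's floor, up towards its mouth, and down to the floor again; the brush finally goes back in its stand, bristles down. Stand every square jar on the table (the amber one and however many green ones there are) mouth up in the open tilt-out bin, then tip the bin fully shut and only after that swing the hook fully home into its catch. Leave the other kitchen things where they are.

Things in the scene. Friction and masses are not known exactly. Their poses are not given: they have to be found in the camera images.
- unit: fixed unit: two grey cheeks (310 mm over all, 185 tall, 150 deep, 12 thick), low back board (110 mm), cedar shelf behind and above (underside 360 mm up, starting 152 mm behind the front). Origin on the work surface, middle of the front; x points back into the unit (it faces -x), z up, y along its width
- bin (a joint): tilt of the pale grey bin in the unit, rad: 0 = shut (upright, front flush with the cheeks), 0.46 = fully tipped out to the unit's -x. Hinge line along the unit's y, 50 mm behind the front, 55 mm up. Stiff (0.3 N m): it stays where it is left. Pushing the front wall near its top towards the unit's +x shuts it (about 5 N)
- bin_floor (a point): centre of the bin's inner floor; axes turn with the bin: x to its back, y along its width, z out of its mouth. Inside 270 mm wide (y), 120 mm deep (x); front wall 140 mm tall, side walls 110, back wall 50, all 5 mm thick
- bin_front_top (a point): middle of the top edge of the bin's front wall, on the outer face (195 mm up when shut)
- hook (a joint): angle of the steel hook bar (128 mm, level) about its upright pivot, rad: 0 = shut, bar parallel to the unit's y, pointing to +y, lying in the catch on the bin front; 1.57 = pointing out to the unit's -x; limit 2.0. Stays where it is left (0.06 N m). Catch: two dark tabs, one above the other, 40 mm out of the bin front, 35 mm to -y of its middle, 50 mm past the knob
- hook_pivot (a point): pivot of the hook, on a bracket at the front of the cheek on the unit's -y side; fixed to the unit, 35 mm in front of the unit's front and 165 mm up, at bar mid height
- hook_knob (a point): on the red upright round knob of the hook (16 mm across, 40 mm tall, its foot 170 mm up, top 210 mm up), 75 mm from the pivot; this point is on the knob's axis 15 mm below its top
- jar_amber: the soiled jar: as the green jars but of amber glass: 50 x 50 mm outside, 90 mm tall, 42 mm square inside, walls 4 mm, floor 4 to 5 mm, open at the top, 0.13 kg; origin at the centre of its underside, z up, x and y square to its sides. Always present
- jar_b: square green-glass jar, 50 x 50 mm outside, 90 mm tall, walls and floor 4 to 5 mm, open at the top, 0.13 kg; origin at the centre of its underside, z up, x and y square to its sides. It may be absent (None)
- jar_c: square green-glass jar, 50 x 50 mm outside, 90 mm tall, walls and floor 4 to 5 mm, open at the top, 0.13 kg; origin at the centre of its underside, z up, x and y square to its sides. It may be absent (None)
- jar_d: square green-glass jar, 50 x 50 mm outside, 90 mm tall, walls and floor 4 to 5 mm, open at the top, 0.13 kg; origin at the centre of its underside, z up, x and y square to its sides. It may be absent (None)
- brush: long bottle brush, 215 mm: blue and white round bristle head 24 mm across over the lowest 85 mm, thin steel stem to 115 mm, then a square wooden handle 16 x 16 mm, 100 mm long; 0.06 kg. Origin at the bristle end, z along the brush to the handle end, x and y square to the handle's sides. Starts upright, bristles down, in its stand
- brush_tip (a point): the free end of the bristle head (same point as the brush's origin)
- brush_grip (a point): middle of the wooden handle, 165 mm above the bristle end
- stand: fixed white ceramic brush stand: upright square tube, 34 mm square inside, 46 mm outside, 110 mm tall, floor 6 mm thick, on a 90 mm square foot; origin at the centre of its underside, x and y square to its sides
- olla_lid: terracotta pot lid, 120 mm across, 45 mm tall with its knob; bystander, not part of the job; origin at its underside or on the table below it
- orange_lid: small flat orange silicone lid, 68 mm across, 10 mm thick; bystander, not part of the job; origin at its underside or on the table below it
- tong: spring tong of steel, 200 mm long, 12 mm thick, 50 mm across its open end; bystander, not part of the job; origin at its underside or on the table below it
- salt: white salt jar, 52 mm across, 85 mm tall; bystander, not part of the job; origin at its underside or on the table below it
- pinch_bowl: blue bowl, 90 mm across, 40 mm tall; bystander, not part of the job; origin at its underside or on the table below it
- spoon: wooden spoon lying on the table; bystander, not part of the job; origin at its underside or on the table below it
There are look-alikes about, which are no part of the job. Leave any pink or red look-alike of the jar_b alone.

How it is judged:
On the way, in this order (a step that is already met when the one before it is completed fails the run):
1. the bristle end is at the amber jar's floor (within 15 mm), jar upright (x of brush_tip in the frame of jar_amber between -0.022 and 0.022 m and y of brush_tip in the frame of jar_amber between -0.022 and 0.022 m and z of brush_tip in the frame of jar_amber between -0.005 and 0.02 m and angle between jar_amber's own z axis and vertical below 0.25 rad), for 0.1 s.
2. the brush is drawn up so that its end is 40 mm or more above the jar's floor, still over or in the jar (x of brush_tip in the frame of jar_amber between -0.022 and 0.022 m and y of brush_tip in the frame of jar_amber between -0.022 and 0.022 m and z of brush_tip in the frame of jar_amber between 0.045 and 0.3 m and angle between jar_amber's own z axis and vertical below 0.25 rad), for 0.05 s.
3. the bristle end is at the amber jar's floor again (all of step 1), for 0.1 s.
4. all jars stand in the bin and the bin is shut, with the hook still open (x of jar_amber in the frame of bin_floor between -0.065 and 0.065 m and y of jar_amber in the frame of bin_floor between -0.135 and 0.135 m and z of jar_amber in the frame of bin_floor between -0.015 and 0.03 m and angle between each of jar_amber, jar_b, jar_c, jar_d's own z axis and vertical below 0.3 rad and x of jar_b in the frame of bin_floor between -0.065 and 0.065 m and y of jar_b in the frame of bin_floor between -0.135 and 0.135 m and z of jar_b in the frame of bin_floor between -0.015 and 0.03 m and x of jar_c in the frame of bin_floor between -0.065 and 0.065 m and y of jar_c in the frame of bin_floor between -0.135 and 0.135 m and z of jar_c in the frame of bin_floor between -0.015 and 0.03 m and x of jar_d in the frame of bin_floor between -0.065 and 0.065 m and y of jar_d in the frame of bin_floor between -0.135 and 0.135 m and z of jar_d in the frame of bin_floor between -0.015 and 0.03 m and value of joint bin below 0.05 rad and value of joint hook above 0.6 rad), for 0.2 s.
At the end, for the whole second after the job is handed in: Every jar present stands mouth up (within 0.3 rad) on the bin's floor, the bin is shut (joint below 0.05 rad), the hook is home in its catch (below 0.06 rad), the brush stands in its stand with its bristle end within 25 mm of the stand's underside level, and all is at rest (x of jar_amber in the frame of bin_floor between -0.065 and 0.065 m and y of jar_amber in the frame of bin_floor between -0.135 and 0.135 m and z of jar_amber in the frame of bin_floor between -0.015 and 0.03 m and angle between each of jar_amber, jar_b, jar_c, jar_d's own z axis and vertical below 0.3 rad and x of jar_b in the frame of bin_floor between -0.065 and 0.065 m and y of jar_b in the frame of bin_floor between -0.135 and 0.135 m and z of jar_b in the frame of bin_floor between -0.015 and 0.03 m and x of jar_c in the frame of bin_floor between -0.065 and 0.065 m and y of jar_c in the frame of bin_floor between -0.135 and 0.135 m and z of jar_c in the frame of bin_floor between -0.015 and 0.03 m and x of jar_d in the frame of bin_floor between -0.065 and 0.065 m and y of jar_d in the frame of bin_floor between -0.135 and 0.135 m and z of jar_d in the frame of bin_floor between -0.015 and 0.03 m and value of joint bin below 0.05 rad and value of joint hook below 0.06 rad and x of brush_tip in the frame of stand between -0.02 and 0.02 m and y of brush_tip in the frame of stand between -0.02 and 0.02 m and z of brush_tip in the frame of stand between 0 and 0.025 m and angle between brush's own z axis and vertical below 0.25 rad and linear speed of each of brush, jar_amber, jar_b, jar_c, jar_d below 0.02 m/s); the robot touches nothing.
It fails at once if a bystander is shoved more than 60 mm (distance of any of olla_lid, orange_lid, tong, salt, pinch_bowl, spoon from where it was at the start of the episode above 0.06 m).
Of jar_b, jar_c, jar_d only 1 to 2 are there at a start; the rules pass over those that are not, and their reading is None.
At some moment in a run one of jar_b, jar_c, jar_d may be knocked a few centimetres aside while the robot is not near it.
It also fails if it takes over 208 s, if anything falls off the work surface, if the arm or the gripper's body presses on something with over 40 N, if the wrist force passes 120 N, or if a joint passes its speed limit or range.

### The arm

A 7-joint arm with a two-finger parallel gripper is mounted at the origin on the work surface. World frame = base frame: x ahead of the robot, y to its left, z up, the work surface at z = 0. Lengths are in m, angles in rad, forces in N, time in s.
With the tool pointing down it reaches from about 0.4 to 0.85 m from the base axis. Payload 4.5 kg.
Tool frame: the origin (TCP) lies at the very end of the fingers, on their centre line; the grasp point (between the pads) lies 19 mm behind it; z points along the fingers, y is the direction in which the jaws open and shut (so a half turn about z gives the same grasp; the last joint's range is limited). The gripper opens to 85 mm and grips with 20 to 120 N. Pads are 22 mm wide; open, the fingers measure 114 mm over their backs; the gripper's body (76 mm by 85 mm) begins 54 mm behind the grasp point. The pads swing forward as they close: fully open they stand 13 mm farther back than shut.
Start: joints at [1.192, 0.689, -0.195, 1.565, 0.157, 0.902, -0.215], TCP at [0.251, -0.573, 0.231] pointing down, gripper open.
Joint ranges: [-3.01, 3.01], [-0.46, 2.08], [-1.47, 1.51], [0.13, 2.56], [-1, 4.14], [0.04, 2.09], [-2.66, 2.66]. Speed limits (rad/s): [2.57, 2.57, 3.14, 3.14, 3.14, 3.14, 3.14].

### API

Orientations are given as [roll, pitch, yaw] about the fixed x, y, z axes, in that order (R = Rz(yaw) Ry(pitch) Rx(roll)).
In Python, from bench import read_state, optics, ctrl gives the robot as it stands.
- The arm moves only by the shell command python3 -m pendant 'ROWS' [FORCE]. ROWS is JSON, a list of rows, each an object of numbers: "wx", "wy", "wz": the turn, a rotation vector about the tool's x, y, z in degrees; "tx", "ty", "tz": the shift along the tool's x, y, z in cm; "grip": the closure in counts, from 0 (fully open) to 255 (shut). A call has 1 to 20 rows; each row shifts and turns the pose as measured when the row begins, along the tool's axes as they then stand; what a row does not reach is not made up. A row lasts 1/10 s, in which the tool goes at most 50 mm and 8.59 degrees, less where a joint would pass 70% of its speed; a pose out of reach is approached as far as the arm can. A call is refused whole if a number of a shift passes 5 or a number of a turn 8.59, either way. A call with a gripper value outside its range is refused whole. The fingers move at their own pace and stop on an object; FORCE is the grip in N (left out, the last holds). Time passes only in rows, so rows that do not move let the fingers close. It gives the time, the measured TCP pose, the force and the opening at its end, in the units of the state.
- read_state(): the state, without advancing time (a new reading comes with each control period).
- optics.read_camera(name): name is "side" or "top" or "wrist"; returns (picture, depth): 384x512x3 uint8, red, green, blue; 384x512 float32, m along the optical axis (not along the pixel's ray), 0 where there is no reading.
- optics.camera_params(name): a dict with "intrinsics" (3x3 intrinsics, pixels), "k1" (the pictures are not rectified: a ray, as slopes to the right and down, at radius r is drawn at 1 + k1 r^2 times it, then the intrinsics apply), "world_from_camera" (4x4, takes a point from camera to world coordinates). Camera axes: x right, y up, looking along -z (the intrinsics and any distortion apply to the point x, -y, -z); pixel columns grow to the right and rows downward; lengths in m; the calibration is good to about 2 mm. A picture is of the moment at which its call begins: read the wrist's pose just before it. camera_params takes no time and is no camera call; for the wrist camera it gives the pose at the moment of the call.
- ctrl.hand_in(): hands the job in, once; it reports no verdict.
The state is a dict: "time_s": time; "joint_positions": joint angles; "joint_velocities": joint speeds; "tau": joint torques, N m; "position": TCP position; "tcp_rot": TCP orientation; "force": force on the tool from outside, world axes, zero at the start; "moment": the same for the moment, N m; "width": finger opening in m.
Only numpy, scipy, OpenCV 4.12 (cv2) and the standard library are available. Lean on these libraries where they do the work, as an engineer would, in place of code of your own. Each camera call takes 0.05 s, during which the arm holds its last target. There are 200 camera calls.

## Working session

There is one attempt and no reset: what is moved stays moved. The work goes in short steps, Python scripts to look and compute and a shell command to move; the robot and the scene stay as the last step left them, time stands still between calls to the robot, and variables do not carry over. Pictures are saved under pics/ and viewed, about 12 in all and at most 16, crops included, and the job is handed in when it is done.

```bash
ls; mkdir -p pics
cat > h.py <<'E'
import numpy as np, cv2
from bench import read_state, optics, ctrl
def shot(n,f=None):
    P=optics.camera_params(n); im,d=optics.read_camera(n)
    np.savez(f'/tmp/{n}.npz',im=im,d=d,K=P['intrinsics'],k1=P['k1'],T=P['world_from_camera'])
    if f: cv2.imwrite(f'pics/{f}.png',cv2.cvtColor(im,cv2.COLOR_RGB2BGR))
    return load(n)
def load(n):
    z=np.load(f'/tmp/{n}.npz'); return z['im'],z['d'],z['K'],float(z['k1']),z['T']
def rays(S,uv):
    im,d,K,k1,T=S; uv=np.float64(uv).reshape(-1,1,2)
    p=cv2.undistortPoints(uv,np.float64(K),np.array([k1,0,0,0.]),).reshape(-1,2)
    return T[:3,3], np.c_[p[:,0],-p[:,1],-np.ones(len(p))]@T[:3,:3].T
def onplane(S,uv,z):
    o,r=rays(S,uv); return o+r*((z-o[2])/r[:,2:3])
def cloud(S):
    d=S[1]; h,w=d.shape; u,v=np.meshgrid(np.arange(w),np.arange(h))
    o,r=rays(S,np.stack([u,v],-1).reshape(-1,2)); P=(o+r*d.reshape(-1,1)).reshape(h,w,3); P[d==0]=np.nan; return P
E
python3 - <<'E'
from h import *
s=read_state(); print(s)
for n in('top','side'):
    S=shot(n,n+'0'); print(n,S[4].round(3).tolist(),S[2].tolist(),S[3])
E
```

```text
pics
{'time_s': 0.0, 'joint_positions': array([ 1.19175705,  0.69001541, -0.19452612,  1.56636667,  0.15729177,
        0.90250615, -0.21509458]), 'joint_velocities': array([ 0.00028332, -0.00103421,  0.0002125 , -0.00055387,  0.00025725,
        0.00117636,  0.00052194]), 'tau': array([ 1.44703981e-04, -5.39612818e+01, -1.26715969e+00, -1.58544910e+01,
        8.92802171e-03,  9.52388422e-03, -1.12169184e-05]), 'position': array([ 0.25044991, -0.57189691,  0.23045872]), 'tcp_rot': array([-3.13969311e+00,  1.22987169e-04,  4.12936261e-01]), 'force': array([0.22033886, 0.51963754, 0.34576256]), 'moment': array([-0.08768012, -0.00939227,  0.0486017 ]), 'width': 0.08586326626549314}
top [[-0.005, 0.988, -0.156, 0.349], [-1.0, -0.005, -0.002, -0.012], [-0.002, 0.156, 0.988, 1.188], [0.0, 0.0, 0.0, 1.0]] [[431.4414616907747, 0.0, 256.6125437837425], [0.0, 431.4414616907747, 192.77879203796658], [0.0, 0.0, 1.0]] -0.12868449378098745
side [[-0.987, 0.102, -0.126, 0.375], [-0.162, -0.662, 0.732, 0.963], [-0.009, 0.742, 0.67, 1.021], [0.0, 0.0, 0.0, 1.0]] [[452.50807254411217, 0.0, 250.11605968580758], [0.0, 452.50807254411217, 184.47175824330188], [0.0, 0.0, 1.0]] 0.0020161374034252076
```

View pics/top0.png

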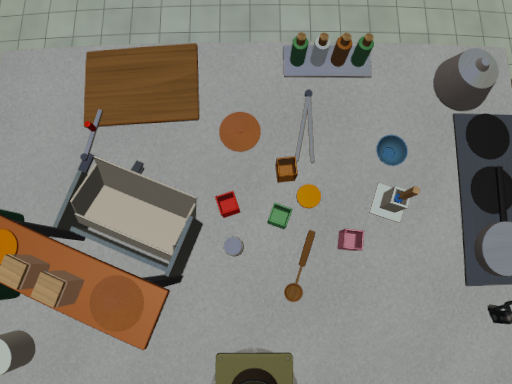

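View pics/side0.png

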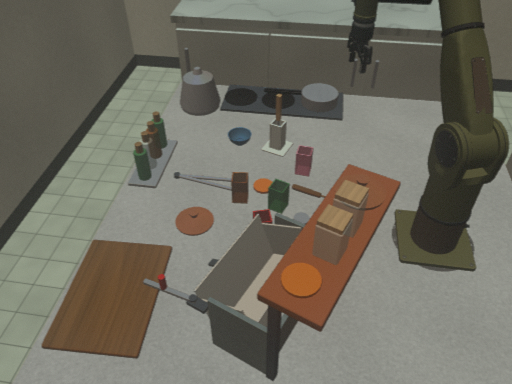

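```bash
cat > m0.py <<'E'
from h import *
for n,rois in (('top',dict(amber=(270,150,305,190),green=(262,198,298,234),pink=(333,223,370,255),red=(212,188,244,220),stand=(365,178,425,228),knob=(80,115,102,135),leftdark=(0,205,25,300))),('side',dict(amber=(225,168,252,206),green=(265,178,292,215),stand=(262,90,295,158),knob=(154,268,172,294)))):
    S=load(n);C=cloud(S);hsv=cv2.cvtColor(S[0],cv2.COLOR_RGB2HSV)
    for k,(a,b,c,d) in rois.items():
        Q=C[b:d,a:c].reshape(-1,3); H=hsv[b:d,a:c].reshape(-1,3); g=~np.isnan(Q[:,0])
        def rect(m,t):
            q=Q[m&g]
            if len(q)<4: print(n,k,t,len(q));return
            r=cv2.minAreaRect((q[:,:2]*1000).astype(np.float32)); print(n,k,t,len(q),'c',np.round(r[0],1),'sz',np.round(r[1],1),'ang',round(r[2],1),'z',np.percentile(q[:,2],[2,50,98]).round(3),'col',np.median(H[m&g],0))
        if k in('amber','green','pink','red'): rect((Q[:,2]>.075)&(Q[:,2]<.11),'rim'); rect((H[:,1]>110)&(Q[:,2]>.01),'sat')
        elif k=='stand': rect((Q[:,2]>.09)&(Q[:,2]<.118)&(H[:,1]<60),'rim');rect((Q[:,2]>.125),'brush');rect((Q[:,2]>.2),'brushtop');rect((Q[:,2]<.03)&(Q[:,2]>.004)&(H[:,1]<40),'foot')
        elif k=='knob': rect((H[:,1]>150)&((H[:,0]<10)|(H[:,0]>170)),'red')
        else: rect(H[:,1]>80,'x')
E
python3 m0.py
python3 - <<'E'
from h import *
# unit: label heights
for n in('top','side'):
    S=load(n);C=cloud(S)
    m=(C[...,2]>.17)&(C[...,2]<.2)&(C[...,1]>.05)
    z=cv2.cvtColor(S[0],cv2.COLOR_RGB2BGR); z[m]=(255,0,255)
    m2=(C[...,2]>.36)&(C[...,1]>.05)&(C[...,2]<.4); z[m2]=(255,255,0)
    z=z[90:350,0:260] if n=='top' else z[150:384,100:410]
    cv2.imwrite(f'pics/u{n}.png',cv2.resize(z,None,fx=2,fy=2,interpolation=0))
a,b=[cv2.imread(f'pics/u{n}.png') for n in('top','side')]
h=max(len(a),len(b)); a=cv2.copyMakeBorder(a,0,h-len(a),0,0,0);b=cv2.copyMakeBorder(b,0,h-len(b),0,0,0)
z=np.hstack([a,b]);cv2.imwrite('pics/u.png',cv2.resize(z,None,fx=790/z.shape[1],fy=790/z.shape[1]))
E
```

```text
top amber rim 160 c [594.3 -89.2] sz [51.  50.3] ang 5.8 z [0.076 0.088 0.093] col [ 15. 193. 118.]
top amber sat 339 c [ 579.8 -101.6] sz [77.6 72.3] ang 5.7 z [0.011 0.065 0.092] col [ 15. 200.  75.]
top green rim 133 c [467.8 -69.3] sz [49.8 50. ] ang 69.4 z [0.079 0.089 0.093] col [ 62.  97. 123.]
top green sat 102 c [465.9 -69.4] sz [46.1 47. ] ang 69.5 z [0.015 0.05  0.092] col [ 63.  119.5  67. ]
top pink rim 150 c [ 402.  -257.4] sz [51.  50.5] ang 82.3 z [0.076 0.089 0.093] col [173.  91. 147.]
top pink sat 203 c [ 400.4 -255.7] sz [47.4 47.7] ang 81.2 z [0.015 0.055 0.09 ] col [174. 114.  92.]
top red rim 142 c [499.8  67.3] sz [51.  49.7] ang 18.1 z [0.076 0.089 0.093] col [  1.  212.5 162. ]
top red sat 257 c [499.1  66.9] sz [49.5 49.4] ang 18.3 z [0.014 0.074 0.093] col [  1. 218. 107.]
top stand rim 205 c [ 507.9 -379.7] sz [49.7 47.9] ang 70.8 z [0.091 0.108 0.113] col [ 50.  12. 149.]
top stand brush 168 c [ 508.1 -379.1] sz [17.8 17.2] ang 70.2 z [0.127 0.19  0.222] col [ 16. 146.  80.]
top stand brushtop 75 c [ 507.8 -378.8] sz [17.9 16.1] ang 76.3 z [0.202 0.219 0
[... 555 characters left out ...]
 c [475.1 -20.9] sz [152.1  51.4] ang 72.8 z [0.076 0.084 0.091] col [53. 57. 70.]
side green sat 29 c [495.2 -56.2] sz [ 19.8 224.2] ang 4.5 z [0.01  0.079 0.089] col [  4. 133. 116.]
side stand rim 143 c [ 500.  -374.7] sz [50.8 47.8] ang 71.3 z [0.091 0.102 0.112] col [25. 29. 98.]
side stand brush 141 c [ 501.8 -375.9] sz [25.7 19.3] ang 81.6 z [0.128 0.176 0.219] col [15. 94. 82.]
side stand brushtop 33 c [ 501.5 -376. ] sz [14.1 24.6] ang 6.3 z [0.202 0.211 0.22 ] col [ 16. 101.  85.]
side stand foot 706 c [ 513.6 -543.6] sz [136.1 444.9] ang 8.2 z [0.004 0.01  0.026] col [40. 17. 59.]
side knob red 29 c [707.5 336.4] sz [ 11.8 161.2] ang 27.9 z [0.123 0.208 0.212] col [  1. 176. 157.]
```

View pics/u.png

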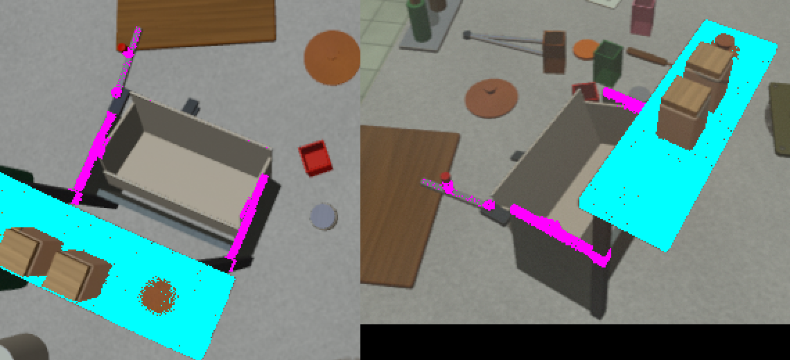

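```bash
cat > unit.py <<'E'
from h import *
S=load('top');C=cloud(S)
u,v=np.meshgrid(np.arange(512),np.arange(384))
m=(C[...,2]>.175)&(C[...,2]<.193)&(C[...,1]>.05)
# left cheek line & right cheek line (crop px = 0+x*260/ (520*s)...)
n,lab,st,ce=cv2.connectedComponentsWithStats(m.astype(np.uint8))
for i in range(1,n):
    if st[i,4]<20: continue
    q=onplane(S,np.c_[u[lab==i],v[lab==i]],.185)[:,:2]*1000
    r=cv2.minAreaRect(q.astype(np.float32)); print('cheek?',st[i],np.round(cv2.boxPoints(r)).tolist(),np.round(r[1],1),round(r[2],1))
m2=(C[...,2]>.36)&(C[...,1]>.0)&(C[...,2]<.4); q=C[m2]; print('shelf z',np.percentile(q[:,2],[5,50,95]));r=cv2.minAreaRect((q[:,:2]*1000).astype(np.float32));print(np.round(cv2.boxPoints(r)).tolist(),r[1])
q=C[(C[...,2]>.4)&(C[...,1]>.05)&(C[...,0]<.6)];print('boxes',q.min(0),q.max(0))
# knob: red
for n in('top','side'):
    S=load(n);hsv=cv2.cvtColor(S[0],cv2.COLOR_RGB2HSV);C=cloud(S)
    r=(hsv[...,1]>150)&((hsv[...,0]<8)|(hsv[...,0]>172))&(C[...,2]>.165)&(C[...,2]<.215)&(C[...,1]>.2)
    q=C[r];print(n,'knob',r.sum(),np.median(q,0),q.min(0),q.max(0)); t=r&(C[...,2]>.205); print(onplane(S,np.c_[u[t],v[t]],.21).mean(0))
E
python3 unit.py
```

```text
cheek? [ 89 125   7   6  24] [[661.0, 395.0], [672.0, 385.0], [679.0, 393.0], [669.0, 403.0]] [11.5 13.9] 46.5
cheek? [ 50 170  34  68 418] [[401.0, 471.0], [557.0, 402.0], [568.0, 426.0], [412.0, 494.0]] [ 26.1 170.4] 66.2
cheek? [163 215  30  71 405] [[293.0, 197.0], [452.0, 138.0], [460.0, 158.0], [300.0, 217.0]] [ 21.2 170.1] 69.4
shelf z [0.37608387 0.37972929 0.39671156]
[[182.0, 198.0], [295.0, 153.0], [439.0, 509.0], [326.0, 555.0]] (384.32135009765625, 121.94835662841797)
boxes [0.24670145 0.22325155 0.40000214] [0.35850345 0.43670025 0.47288838]
top knob 65 [0.67271206 0.39411422 0.20346229] [0.66758357 0.3900917  0.1750572 ] [0.6827919  0.40425371 0.21240981]
[0.67464881 0.39719111 0.21      ]
side knob 28 [0.67209439 0.40296168 0.20843942] [0.66587579 0.39475777 0.20515962] [0.67880639 0.40945395 0.21247331]
[0.67171426 0.40360786 0.21      ]
```

```bash
python3 -m pendant '[{"tz":-3},{"tz":-3},{"tz":-2},{"tx":4,"ty":-1},{"tx":4,"ty":-1},{"tx":4,"ty":-1},{"tx":4,"ty":-1},{"tx":4,"ty":-1},{"tx":4,"ty":-1},{"wz":-7.8},{"wz":-7.8},{"wz":-7.8},{"wz":-7.8},{"wz":-7.8},{"wz":-7.8},{}]'
python3 - <<'E'
from h import *
s=read_state();print(s['position'],s['tcp_rot'],s['joint_positions'].round(2));S=shot('wrist','w1');print(S[4].round(3).tolist(),S[2][0,0],S[3])
E
```

```text
[ 0.25044505 -0.57197329  0.23055298] [-3.13989621e+00  1.03369437e-04  4.12854413e-01] [ 1.19  0.69 -0.19  1.57  0.16  0.9  -0.22]
[[0.401, 0.867, 0.295, 0.326], [-0.916, 0.381, 0.126, -0.539], [-0.003, -0.321, 0.947, 0.372], [0.0, 0.0, 0.0, 1.0]] 312.68578448250537 -0.07247739411178841$[0]: bad value
```

View pics/w1.png

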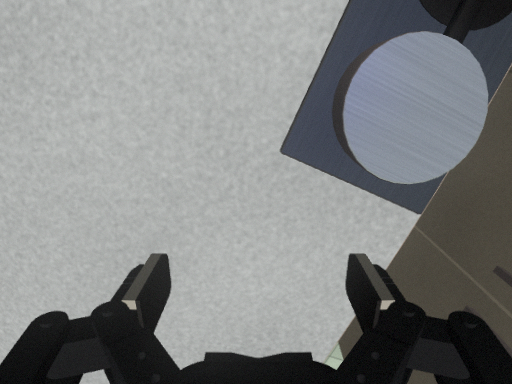

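```bash
python3 -m pendant '[{"wx":0,"wy":0,"wz":0,"tx":0,"ty":0,"tz":-3,"grip":0}]'; python3 -m pendant '[{"tz":-3.0}]';python3 -m pendant '[{"tz":-2,"grip":0}]'; python3 -m pendant --help
```

```text
time_s: 0.25
position: [0.2489, -0.5694, 0.2568]
tcp_rot: [-3.13, 0.001, 0.413]
force: [-0.1, -0.1, 0.9]
width: 0.0855$[0]: bad value
$[0]: bad value
invalid input: not JSON, or not a number
```

```bash
python3 -m pendant '[{"wx":0,"wy":0,"wz":0,"tx":0,"ty":0,"tz":-4,"grip":0},{"wx":0,"wy":0,"wz":0,"tx":4,"ty":-1,"tz":0,"grip":0},{"wx":0,"wy":0,"wz":0,"tx":4,"ty":-1,"tz":0,"grip":0},{"wx":0,"wy":0,"wz":0,"tx":4,"ty":-1,"tz":0,"grip":0},{"wx":0,"wy":0,"wz":0,"tx":4,"ty":-1,"tz":0,"grip":0},{"wx":0,"wy":0,"wz":-7.8,"tx":0,"ty":0,"tz":0,"grip":0},{"wx":0,"wy":0,"wz":-7.8,"tx":0,"ty":0,"tz":0,"grip":0},{"wx":0,"wy":0,"wz":-7.8,"tx":0,"ty":0,"tz":0,"grip":0},{"wx":0,"wy":0,"wz":-7.8,"tx":0,"ty":0,"tz":0,"grip":0},{"wx":0,"wy":0,"wz":-7.8,"tx":0,"ty":0,"tz":0,"grip":0},{"wx":0,"wy":0,"wz":-7.8,"tx":0,"ty":0,"tz":0,"grip":0},{"wx":0,"wy":0,"wz":0,"tx":0,"ty":0,"tz":0,"grip":0}]'
cat >> h.py <<'E'
from scipy.spatial.transform import Rotation as Ro
def pose():
    s=read_state(); return np.array(s['position']),Ro.from_euler('xyz',s['tcp_rot']).as_matrix()
def goto(p,yaw=None,R=None):
    """shift in tool axes (cm) and turn (deg rotvec, tool axes) from the present pose"""
    q,R0=pose(); 
    if yaw is not None: R=Ro.from_euler('xyz',[np.pi,0,np.radians(yaw)]).as_matrix()
    d=R0.T@(np.array(p)-q)*100
    w=np.degrees(Ro.from_matrix(R0.T@R).as_rotvec()) if R is not None else None
    print('pos',q.round(4),'rpy',np.degrees(Ro.from_matrix(R0).as_euler('xyz')).round(1),'shift cm',d.round(2),'turn',None if w is None else w.round(1)); return d,w
E
python3 - <<'E'
from h import *
goto([.505,-.378,.31],70.5)
E
```

```text
time_s: 1.45
position: [0.3851, -0.4645, 0.2984]
tcp_rot: [-3.133, -0.007, 1.262]
force: [-0.6, 0.3, 0.5]
width: 0.0856
pos [ 0.3851 -0.4645  0.2984] rpy [-179.5   -0.4   72.3] shift cm [11.89  8.79 -1.15] turn [-0.5 -0.4  1.8]
```

```bash
cat > fr.py <<'E'
from h import *
def rects(C,boxes,hsv=None):
    for k,(c,r,zl,zh) in boxes.items():
        m=(np.hypot(C[...,0]-c[0],C[...,1]-c[1])<r)&(C[...,2]>zl)&(C[...,2]<zh)
        q=C[m]
        if len(q)<6: print(k,len(q)); continue
        b=cv2.minAreaRect((q[:,:2]*1000).astype(np.float32)); print(k,len(q),'c',np.round(b[0],1),'sz',np.round(b[1],1),'ang',round(b[2],1),'zmed',np.median(q[:,2]).round(4))
E
python3 - <<'E'
from fr import *
S=shot('wrist','w2');C=cloud(S)
rects(C,dict(rim=([.505,-.378],.045,.1,.12),btop=([.505,-.378],.03,.205,.24),bh=([.505,-.378],.03,.13,.24),pink=([.402,-.257],.045,.08,.1)))
E
```

```text
rim 1002 c [ 505.9 -379.7] sz [46.1 47.1] ang 71.9 zmed 0.1084
btop 792 c [ 505.8 -379.4] sz [16.7 16.8] ang 69.1 zmed 0.2191
bh 1542 c [ 505.7 -379.5] sz [17.  16.8] ang 69.7 zmed 0.2069
pink 0
```

View pics/w2.png

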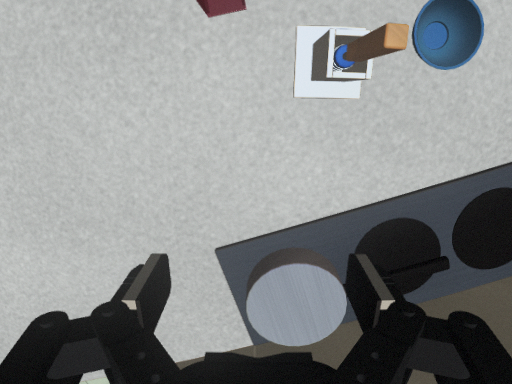

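```bash
python3 -m pendant '[{"wx":-0.5,"wy":-0.4,"wz":2.0,"tx":4,"ty":3,"tz":-0.4,"grip":0},{"wx":0,"wy":0,"wz":0,"tx":4,"ty":3,"tz":-0.4,"grip":0},{"wx":0,"wy":0,"wz":0,"tx":4,"ty":3,"tz":-0.4,"grip":0},{"wx":0,"wy":0,"wz":0,"tx":0,"ty":0,"tz":0,"grip":0}]'
python3 - <<'E'
from h import *
goto([.5058,-.3795,.165],70)
E
```

```text
time_s: 1.9
position: [0.5108, -0.3819, 0.3089]
tcp_rot: [-3.139, 0.001, 1.2]
force: [0.0, 1.5, 0.1]
width: 0.0851
pos [ 0.5108 -0.3819  0.3089] rpy [-179.9    0.    68.8] shift cm [ 0.06 -0.52 14.39] turn [-0.1  0.  -1.2]
```

```bash
python3 -m pendant '[{"wx":0,"wy":0,"wz":-1.2,"tx":0.05,"ty":-0.5,"tz":1,"grip":0},{"wx":0,"wy":0,"wz":0,"tx":0,"ty":0,"tz":3.5,"grip":0},{"wx":0,"wy":0,"wz":0,"tx":0,"ty":0,"tz":3.5,"grip":0},{"wx":0,"wy":0,"wz":0,"tx":0,"ty":0,"tz":3.5,"grip":0},{"wx":0,"wy":0,"wz":0,"tx":0,"ty":0,"tz":2,"grip":0},{"wx":0,"wy":0,"wz":0,"tx":0,"ty":0,"tz":0,"grip":0}]'
python3 - <<'E'
from h import *
goto([.5058,-.3795,.165],70)
E
```

```text
time_s: 2.5
position: [0.5095, -0.3778, 0.1706]
tcp_rot: [3.14, 0.002, 1.209]
force: [0.0, 0.0, -0.9]
width: 0.0851
pos [ 0.5095 -0.3778  0.1706] rpy [1.799e+02 1.000e-01 6.930e+01] shift cm [-0.29 -0.28  0.56] turn [ 0.1  0.1 -0.7]
```

```bash
python3 -m pendant '[{"wx":0,"wy":0,"wz":-0.7,"tx":-0.3,"ty":-0.3,"tz":0.5,"grip":0},{"wx":0,"wy":0,"wz":0,"tx":0,"ty":0,"tz":0,"grip":255},{"wx":0,"wy":0,"wz":0,"tx":0,"ty":0,"tz":0,"grip":255},{"wx":0,"wy":0,"wz":0,"tx":0,"ty":0,"tz":0,"grip":255},{"wx":0,"wy":0,"wz":0,"tx":0,"ty":0,"tz":0,"grip":255},{"wx":0,"wy":0,"wz":0,"tx":0,"ty":0,"tz":0,"grip":255},{"wx":0,"wy":0,"wz":0,"tx":0,"ty":0,"tz":0,"grip":255},{"wx":0,"wy":0,"wz":0,"tx":0,"ty":0,"tz":0,"grip":255}]' 60
python3 - <<'E'
from h import *
goto([.5058,-.3795,.165],70)
E
```

```text
time_s: 3.3
position: [0.5079, -0.3817, 0.1709]
tcp_rot: [3.131, 0.004, 1.217]
force: [-0.8, 0.1, -0.2]
width: 0.015
pos [ 0.5079 -0.3817  0.1709] rpy [179.4   0.2  69.7] shift cm [ 0.14 -0.28  0.58] turn [ 0.6  0.2 -0.3]
```

```bash
python3 -m pendant '[{"wx":0,"wy":0,"wz":0,"tx":0,"ty":0,"tz":-4,"grip":255},{"wx":0,"wy":0,"wz":0,"tx":0,"ty":0,"tz":-4,"grip":255},{"wx":0,"wy":0,"wz":0,"tx":0,"ty":0,"tz":-4,"grip":255},{"wx":0,"wy":0,"wz":0,"tx":0,"ty":0,"tz":-4,"grip":255},{"wx":0,"wy":0,"wz":0,"tx":4.5,"ty":0,"tz":0,"grip":255},{"wx":0,"wy":0,"wz":0,"tx":4.5,"ty":0,"tz":0,"grip":255},{"wx":0,"wy":0,"wz":0,"tx":4.5,"ty":0,"tz":0,"grip":255},{"wx":0,"wy":0,"wz":0,"tx":4.5,"ty":0,"tz":0,"grip":255},{"wx":0,"wy":0,"wz":0,"tx":0,"ty":0,"tz":0,"grip":255}]'
python3 - <<'E'
from fr import *
S=shot('wrist','w3');C=cloud(S)
rects(C,dict(rim=([.593,-.089],.045,.08,.1),green=([.467,-.07],.045,.08,.1)))
goto([.5925,-.089,.32],70)
m=(C[...,2]>.08)&(np.hypot(C[...,0]-read_state()['position'][0],C[...,1]-read_state()['position'][1])<.05); print(m.sum(), np.nanmin(C[...,2][m]) if m.sum() else 0)
E
```

```text
time_s: 4.2
position: [0.5708, -0.2075, 0.3354]
tcp_rot: [3.131, 0.002, 1.211]
force: [-0.0, 0.1, -0.4]
width: 0.0151
rim 658 c [593.1 -88.9] sz [50.6 50.2] ang 6.2 zmed 0.0884
green 727 c [466.3 -69.1] sz [50.2 51.2] ang 69.3 zmed 0.0883
pos [ 0.5694 -0.2118  0.3351] rpy [179.4   0.3  69.2] shift cm [12.31 -2.22  1.41] turn [ 0.6  0.3 -0.8]
33139 0.17216294008677818
```

View pics/w3.png

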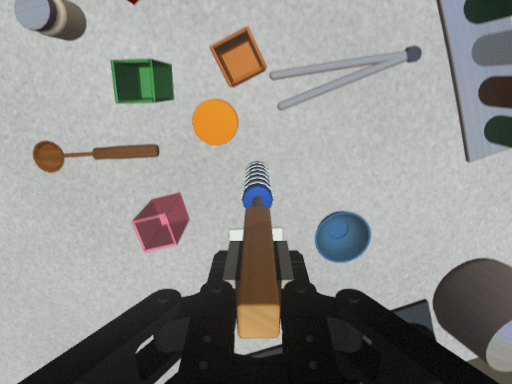

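```bash
python3 -m pendant '[{"wx":0.6,"wy":0.3,"wz":0,"tx":4,"ty":-0.7,"tz":0,"grip":255},{"wx":0,"wy":0,"wz":0,"tx":4,"ty":-0.7,"tz":0,"grip":255},{"wx":0,"wy":0,"wz":0,"tx":4,"ty":-0.7,"tz":0,"grip":255},{"wx":0,"wy":0,"wz":0,"tx":0,"ty":0,"tz":0,"grip":255},{"wx":0,"wy":0,"wz":0,"tx":0,"ty":0,"tz":0,"grip":255}]'
python3 - <<'E'
from fr import *
p,R=pose();S=shot('wrist','w4');C=cloud(S);Q=(C-p)@R
hsv=cv2.cvtColor(S[0],cv2.COLOR_RGB2HSV)
for a in(.06,.08,.1,.12,.14,.155):
    m=(np.hypot(Q[...,0],Q[...,1])<.03)&(Q[...,2]>a-.01)&(Q[...,2]<a+.01);q=Q[m]
    print(a,len(q),q.min(0).round(4),q.max(0).round(4))if len(q) else 0
m=(np.hypot(Q[...,0],Q[...,1])<.03)&(Q[...,2]<.2);print('tip depth',np.nanpercentile(Q[...,2][m],99.8))
goto([.5931,-.0889,.184],70)
E
```

```text
time_s: 4.75
position: [0.5918, -0.0963, 0.3326]
tcp_rot: [-3.139, 0.007, 1.197]
force: [0.0, -0.5, -0.5]
width: 0.0154
0.06 53 [ 0.0027 -0.0045  0.059 ] [0.0057 0.0027 0.0695]
0.08 639 [-0.0049 -0.0136  0.0702] [0.0144 0.0108 0.09  ]
0.1 164 [ 0.0038 -0.0133  0.0901] [0.0143 0.0107 0.1099]
0.12 187 [ 0.0026 -0.0139  0.1101] [0.0145 0.0109 0.1299]
0.14 107 [ 0.005  -0.0134  0.13  ] [0.0146 0.0101 0.1498]
0.155 81 [ 0.0045 -0.014   0.1465] [0.0146 0.0105 0.1629]
tip depth 0.1536243528727105
pos [ 0.5919 -0.0953  0.3327] rpy [-179.9    0.3   68.6] shift cm [ 0.72 -0.08 14.87] turn [-0.1  0.3 -1.4]
```

```bash
python3 -m pendant '[{"wx":0,"wy":0.3,"wz":0,"tx":0.5,"ty":0.1,"tz":0,"grip":255},{"wx":0,"wy":0,"wz":0,"tx":0,"ty":0,"tz":4,"grip":255},{"wx":0,"wy":0,"wz":0,"tx":0,"ty":0,"tz":1,"grip":255},{"wx":0,"wy":0,"wz":0,"tx":0,"ty":0,"tz":0,"grip":255}]'
python3 - <<'E'
from h import *
goto([.5931,-.0889,.176],70)
E
```

```text
time_s: 5.2
position: [0.5955, -0.0963, 0.2827]
tcp_rot: [3.141, 0.001, 1.19]
force: [-0.0, 0.0, -0.5]
width: 0.0153
pos [ 0.5955 -0.0963  0.2827] rpy [179.9   0.   68.2] shift cm [ 0.6  -0.5  10.67] turn [ 0.1  0.  -1.8]
```

```bash
python3 -m pendant '[{"wx":0,"wy":0,"wz":0,"tx":0.35,"ty":-0.35,"tz":0,"grip":255},{"wx":0,"wy":0,"wz":0,"tx":0,"ty":0,"tz":0,"grip":255}]'
python3 - <<'E'
from h import *
for i in range(3):
  goto([.5931,-.0889,.176],70)
E
```

```text
time_s: 5.4
position: [0.5941, -0.0925, 0.2842]
tcp_rot: [3.139, 0.0, 1.187]
force: [-0.0, 0.4, -0.8]
width: 0.0154
pos [ 0.5941 -0.0925  0.2842] rpy [179.9   0.   68. ] shift cm [ 0.3  -0.25 10.82] turn [ 0.1  0.  -2. ]
pos [ 0.5941 -0.0925  0.2842] rpy [179.9   0.   68. ] shift cm [ 0.3  -0.25 10.82] turn [ 0.1  0.  -2. ]
pos [ 0.5941 -0.0925  0.2842] rpy [179.9   0.   68. ] shift cm [ 0.3  -0.25 10.82] turn [ 0.1  0.  -2. ]
```

Within 1–2 mm. Go down, check, then up and down.

```bash
python3 -m pendant '[{"wx":0,"wy":0,"wz":0,"tx":0.05,"ty":-0.1,"tz":3,"grip":255},{"wx":0,"wy":0,"wz":0,"tx":0,"ty":0,"tz":3,"grip":255},{"wx":0,"wy":0,"wz":0,"tx":0,"ty":0,"tz":3,"grip":255},{"wx":0,"wy":0,"wz":0,"tx":0,"ty":0,"tz":0.9,"grip":255},{"wx":0,"wy":0,"wz":0,"tx":0,"ty":0,"tz":0,"grip":255}]'
python3 - <<'E'
from h import *
goto([.5931,-.0889,.176],70)
E
```

```text
time_s: 5.9
position: [0.5997, -0.0918, 0.1902]
tcp_rot: [3.124, -0.004, 1.186]
force: [0.1, 0.1, -0.6]
width: 0.0154
pos [ 0.5997 -0.0918  0.1902] rpy [179.   -0.2  68. ] shift cm [ 0.02 -0.75  1.41] turn [ 1.  -0.2 -2. ]
```

```bash
python3 -m pendant '[{"wx":1,"wy":-0.2,"wz":0,"tx":-0.2,"ty":-0.6,"tz":0.5,"grip":255},{"wx":0,"wy":0,"wz":0,"tx":0,"ty":0,"tz":0.9,"grip":255},{"wx":0,"wy":0,"wz":0,"tx":0,"ty":0,"tz":0,"grip":255},{"wx":0,"wy":0,"wz":0,"tx":0,"ty":0,"tz":0,"grip":255}]'
python3 - <<'E'
from h import *
goto([.5931,-.0889,.176],70)
E
```

```text
time_s: 6.3
position: [0.5966, -0.0914, 0.1798]
tcp_rot: [3.135, -0.003, 1.186]
force: [0.8, -0.5, -0.9]
width: 0.0149
pos [ 0.5966 -0.0914  0.1798] rpy [179.6  -0.2  67.9] shift cm [ 0.1  -0.42  0.37] turn [ 0.4 -0.2 -2.1]
```

```bash
python3 -m pendant '[{"wx":0,"wy":0,"wz":0,"tx":-0.1,"ty":-0.3,"tz":0.7,"grip":255},{"wx":0,"wy":0,"wz":0,"tx":0,"ty":0,"tz":0.4,"grip":255},{"wx":0,"wy":0,"wz":0,"tx":0,"ty":0,"tz":0,"grip":255},{"wx":0,"wy":0,"wz":0,"tx":0,"ty":0,"tz":0,"grip":255}]'
python3 - <<'E'
from fr import *
goto([.5931,-.0889,.176],70)
S=shot('wrist','w5');C=cloud(S)
rects(C,dict(rim=([.593,-.089],.045,.08,.1)))
E
```

```text
time_s: 6.7
position: [0.5937, -0.0912, 0.1687]
tcp_rot: [3.133, -0.004, 1.186]
force: [0.1, 0.2, -0.4]
width: 0.0152
pos [ 0.5937 -0.0912  0.1687] rpy [179.5  -0.2  67.9] shift cm [ 0.19 -0.14 -0.73] turn [ 0.5 -0.2 -2.1]
rim 2033 c [592.4 -88.9] sz [50.3 50.4] ang 5.7 zmed 0.088
```

View pics/w5.png

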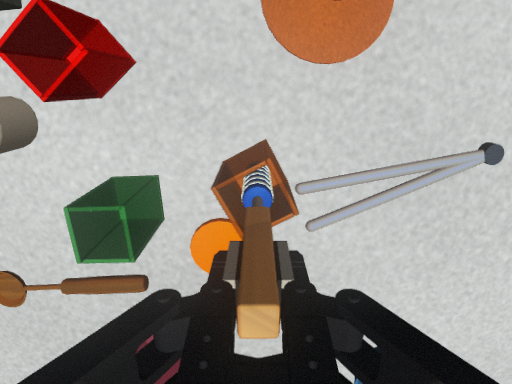

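```bash
python3 -m pendant '[{"wx":0,"wy":0,"wz":0,"tx":0,"ty":0,"tz":0,"grip":255},{"wx":0,"wy":0,"wz":0,"tx":0,"ty":0,"tz":-2.5,"grip":255},{"wx":0,"wy":0,"wz":0,"tx":0,"ty":0,"tz":-2.5,"grip":255},{"wx":0,"wy":0,"wz":0,"tx":0,"ty":0,"tz":-1.5,"grip":255},{"wx":0,"wy":0,"wz":0,"tx":0,"ty":0,"tz":0,"grip":255},{"wx":0,"wy":0,"wz":0,"tx":0,"ty":0,"tz":0,"grip":255}]'
python3 - <<'E'
from fr import *
goto([.5931,-.0889,.170],70)
E
```

```text
time_s: 7.35
position: [0.5929, -0.0911, 0.2352]
tcp_rot: [3.135, -0.004, 1.186]
force: [-0.1, -0.4, -1.2]
width: 0.0154
pos [ 0.5929 -0.0911  0.2352] rpy [179.6  -0.2  68. ] shift cm [ 0.19 -0.11  6.52] turn [ 0.4 -0.2 -2. ]
```

```bash
python3 -m pendant '[{"wx":0.2,"wy":0,"wz":0,"tx":0,"ty":-0.1,"tz":2,"grip":255},{"wx":0,"wy":0,"wz":0,"tx":0,"ty":-0.1,"tz":2,"grip":255},{"wx":0,"wy":0,"wz":0,"tx":0,"ty":-0.1,"tz":2,"grip":255},{"wx":0,"wy":0,"wz":0,"tx":0,"ty":0,"tz":0.5,"grip":255},{"wx":0,"wy":0,"wz":0,"tx":0,"ty":0,"tz":0,"grip":255}]'
python3 - <<'E'
from fr import *
goto([.5931,-.0889,.170],70)
E
```

```text
time_s: 7.85
position: [0.591, -0.0895, 0.1682]
tcp_rot: [3.137, -0.004, 1.186]
force: [-0.5, -0.1, 9.3]
width: 0.0152
pos [ 0.591  -0.0895  0.1682] rpy [179.7  -0.2  68. ] shift cm [ 0.14  0.18 -0.18] turn [ 0.3 -0.2 -2. ]
```

```bash
python3 -m pendant '[{"wx":0,"wy":0,"wz":0,"tx":0,"ty":0,"tz":-0.1,"grip":255},{"wx":0,"wy":0,"wz":0,"tx":0,"ty":0,"tz":0,"grip":255},{"wx":0,"wy":0,"wz":0,"tx":0.1,"ty":0.1,"tz":-3,"grip":255},{"wx":0,"wy":0,"wz":0,"tx":0,"ty":0,"tz":-4,"grip":255},{"wx":0,"wy":0,"wz":0,"tx":0,"ty":0,"tz":-4,"grip":255},{"wx":0,"wy":0,"wz":0,"tx":0,"ty":0,"tz":-4,"grip":255},{"wx":0,"wy":0,"wz":0,"tx":0,"ty":0,"tz":-2,"grip":255},{"wx":0,"wy":0,"wz":0,"tx":-4,"ty":0,"tz":0,"grip":255},{"wx":0,"wy":0,"wz":0,"tx":-4,"ty":0,"tz":0,"grip":255},{"wx":0,"wy":0,"wz":0,"tx":-4,"ty":0,"tz":0,"grip":255},{"wx":0,"wy":0,"wz":0,"tx":-4,"ty":0,"tz":0,"grip":255},{"wx":0,"wy":0,"wz":0,"tx":-4,"ty":0,"tz":0,"grip":255},{"wx":0,"wy":0,"wz":0,"tx":-4,"ty":0,"tz":0,"grip":255},{"wx":0,"wy":0,"wz":0,"tx":-4,"ty":0,"tz":0,"grip":255},{"wx":0,"wy":0,"wz":0,"tx":0,"ty":0,"tz":0,"grip":255},{"wx":0,"wy":0,"wz":0,"tx":0,"ty":0,"tz":0,"grip":255}]'
python3 - <<'E'
from fr import *
goto([.5064,-.3825,.33],70)
E
```

```text
time_s: 9.45
position: [0.4807, -0.357, 0.3375]
tcp_rot: [-3.132, -0.004, 1.191]
force: [0.2, 0.8, -0.6]
width: 0.0158
pos [ 0.4807 -0.357   0.3375] rpy [-179.5   -0.2   68.3] shift cm [-1.42  3.34  0.71] turn [-0.5 -0.2 -1.7]
```

```bash
python3 -m pendant '[{"wx":-0.5,"wy":-0.2,"wz":-1.7,"tx":-1.4,"ty":3.3,"tz":0,"grip":255},{"wx":0,"wy":0,"wz":0,"tx":0,"ty":0,"tz":0,"grip":255},{"wx":0,"wy":0,"wz":0,"tx":0,"ty":0,"tz":2,"grip":255},{"wx":0,"wy":0,"wz":0,"tx":0,"ty":0,"tz":0,"grip":255}]'
python3 - <<'E'
from fr import *
d,w=goto([.5064,-.3825,.171],70)
p,R=pose();S=shot('wrist','w6');C=cloud(S);Q=(C-p)@R
for a in(.08,.12,.15):
    m=(np.hypot(Q[...,0],Q[...,1])<.03)&(Q[...,2]>a-.01)&(Q[...,2]<a+.01);q=Q[m]
    print(a,len(q),q.min(0).round(4),q.max(0).round(4))if len(q) else 0
E
```

```text
time_s: 9.85
position: [0.5068, -0.3781, 0.3148]
tcp_rot: [-3.136, -0.003, 1.227]
force: [-0.0, 0.3, -1.6]
width: 0.0154
pos [ 0.5068 -0.3781  0.3148] rpy [-179.7   -0.2   70.3] shift cm [-0.47  0.19 14.38] turn [-0.3 -0.2  0.3]
0.08 641 [-0.0049 -0.0135  0.0704] [0.0145 0.0108 0.09  ]
0.12 190 [ 0.0026 -0.0139  0.1102] [0.0145 0.011  0.1299]
0.15 127 [ 0.0042 -0.014   0.14  ] [0.0147 0.0105 0.16  ]
```

```bash
python3 -m pendant '[{"wx":-0.3,"wy":-0.2,"wz":0,"tx":-0.5,"ty":0.2,"tz":0,"grip":255},{"wx":0,"wy":0,"wz":0,"tx":0,"ty":0,"tz":2,"grip":255},{"wx":0,"wy":0,"wz":0,"tx":0,"ty":0,"tz":0,"grip":255}]'
python3 - <<'E'
from fr import *
goto([.5064,-.3825,.171],70)
E
```

```text
time_s: 10.2
position: [0.5102, -0.3828, 0.2996]
tcp_rot: [3.133, 0.002, 1.23]
force: [-0.2, 1.0, -1.0]
width: 0.0149
pos [ 0.5102 -0.3828  0.2996] rpy [1.795e+02 1.000e-01 7.050e+01] shift cm [-0.08 -0.48 12.86] turn [0.5 0.1 0.5]
```

```bash
python3 -m pendant '[{"wx":0.5,"wy":0,"wz":0,"tx":-0.1,"ty":-0.5,"tz":0,"grip":255},{"wx":0,"wy":0,"wz":0,"tx":0,"ty":-0.1,"tz":2,"grip":255},{"wx":0,"wy":0,"wz":0,"tx":0,"ty":-0.1,"tz":1,"grip":255},{"wx":0,"wy":0,"wz":0,"tx":0,"ty":0,"tz":0,"grip":255}]'
python3 - <<'E'
from fr import *
goto([.5064,-.3825,.171],70)
E
```

```text
time_s: 10.6
position: [0.5046, -0.3825, 0.2743]
tcp_rot: [3.135, 0.004, 1.23]
force: [-0.4, -0.4, 0.2]
width: 0.0152
pos [ 0.5046 -0.3825  0.2743] rpy [179.6   0.2  70.5] shift cm [ 0.1   0.1  10.33] turn [0.4 0.2 0.5]
```

```bash
python3 -m pendant '[{"wx":0.3,"wy":0.2,"wz":0,"tx":0,"ty":0,"tz":2,"grip":255},{"wx":0,"wy":0,"wz":0,"tx":0,"ty":-0.1,"tz":2,"grip":255},{"wx":0,"wy":0,"wz":0,"tx":0,"ty":-0.1,"tz":2,"grip":255},{"wx":0,"wy":0,"wz":0,"tx":0,"ty":-0.1,"tz":2,"grip":255},{"wx":0,"wy":0,"wz":0,"tx":0,"ty":0,"tz":1,"grip":255},{"wx":0,"wy":0,"wz":0,"tx":0,"ty":0,"tz":0,"grip":255}]'
python3 - <<'E'
from fr import *
goto([.5064,-.3825,.171],70)
E
```

```text
time_s: 11.2
position: [0.5062, -0.3846, 0.1889]
tcp_rot: [3.129, 0.004, 1.229]
force: [-0.5, -0.1, 0.5]
width: 0.015
pos [ 0.5062 -0.3846  0.1889] rpy [179.3   0.2  70.4] shift cm [ 0.22 -0.07  1.79] turn [0.7 0.2 0.4]
```

```bash
python3 -m pendant '[{"wx":0.5,"wy":0.2,"wz":0,"tx":0.2,"ty":-0.1,"tz":1.2,"grip":255},{"wx":0,"wy":0,"wz":0,"tx":0,"ty":0,"tz":0.5,"grip":255},{"wx":0,"wy":0,"wz":0,"tx":0,"ty":0,"tz":0,"grip":255},{"wx":0,"wy":0,"wz":0,"tx":0,"ty":0,"tz":0,"grip":0},{"wx":0,"wy":0,"wz":0,"tx":0,"ty":0,"tz":0,"grip":0},{"wx":0,"wy":0,"wz":0,"tx":0,"ty":0,"tz":0,"grip":0},{"wx":0,"wy":0,"wz":0,"tx":0,"ty":0,"tz":0,"grip":0},{"wx":0,"wy":0,"wz":0,"tx":0,"ty":0,"tz":0,"grip":0},{"wx":0,"wy":0,"wz":0,"tx":0,"ty":0,"tz":0,"grip":0}]'
python3 - <<'E'
from fr import *
goto([.5064,-.3825,.33],70)
E
```

```text
time_s: 12.1
position: [0.5092, -0.384, 0.1755]
tcp_rot: [3.13, 0.002, 1.228]
force: [-0.2, -0.5, 0.1]
width: 0.0855
pos [ 0.5092 -0.384   0.1755] rpy [1.793e+02 1.000e-01 7.040e+01] shift cm [  0.02  -0.14 -15.45] turn [0.7 0.1 0.4]
```

```bash
python3 -m pendant '[{"wx":0.5,"wy":0,"wz":0,"tx":0,"ty":0,"tz":-4,"grip":0},{"wx":0,"wy":0,"wz":0,"tx":0,"ty":0,"tz":-4,"grip":0},{"wx":0,"wy":0,"wz":0,"tx":0,"ty":0,"tz":-4,"grip":0},{"wx":0,"wy":0,"wz":0,"tx":4.5,"ty":0,"tz":0,"grip":0},{"wx":0,"wy":0,"wz":0,"tx":4.5,"ty":0,"tz":0,"grip":0},{"wx":0,"wy":0,"wz":0,"tx":4.5,"ty":0,"tz":0,"grip":0},{"wx":0,"wy":0,"wz":0,"tx":4.5,"ty":0,"tz":0,"grip":0},{"wx":0,"wy":0,"wz":-8.5,"tx":0,"ty":0,"tz":0,"grip":0},{"wx":0,"wy":0,"wz":-8.5,"tx":0,"ty":0,"tz":0,"grip":0},{"wx":0,"wy":0,"wz":-8.5,"tx":0,"ty":0,"tz":0,"grip":0},{"wx":0,"wy":0,"wz":0,"tx":0,"ty":0,"tz":0,"grip":0},{"wx":0,"wy":0,"wz":0,"tx":0,"ty":0,"tz":0,"grip":0}]'
python3 - <<'E'
from fr import *
S=shot('wrist','w7');C=cloud(S)
rects(C,dict(rim=([.593,-.089],.045,.08,.1),green=([.467,-.07],.045,.08,.1)))
goto([.593,-.089,.2],95.9)
S=shot('top');C=cloud(S)
rects(C,dict(btop=([.505,-.378],.03,.205,.24),bh=([.505,-.378],.03,.13,.24)))
E
```

```text
time_s: 13.3
position: [0.5723, -0.2066, 0.3006]
tcp_rot: [3.137, 0.002, 1.664]
force: [-0.5, -0.1, -0.1]
width: 0.0852
rim 791 c [592.8 -88.8] sz [50.8 49. ] ang 5.7 zmed 0.0883
green 850 c [466.4 -69.1] sz [50.3 51. ] ang 69.8 zmed 0.0883
pos [ 0.5722 -0.2068  0.3006] rpy [1.798e+02 1.000e-01 9.540e+01] shift cm [11.57  3.13 10.04] turn [ 0.2  0.1 -0.5]
btop 0
bh 0
```

```bash
python3 -m pendant '[{"wx":0,"wy":0,"wz":0,"tx":3.9,"ty":1,"tz":0,"grip":0},{"wx":0,"wy":0,"wz":0,"tx":3.9,"ty":1,"tz":0,"grip":0},{"wx":0,"wy":0,"wz":0,"tx":3.9,"ty":1,"tz":0,"grip":0},{"wx":0,"wy":0,"wz":0,"tx":0,"ty":0,"tz":4,"grip":0},{"wx":0,"wy":0,"wz":0,"tx":0,"ty":0,"tz":4,"grip":0},{"wx":0,"wy":0,"wz":0,"tx":0,"ty":0,"tz":4,"grip":0},{"wx":0,"wy":0,"wz":0,"tx":0,"ty":0,"tz":3,"grip":0},{"wx":0,"wy":0,"wz":0,"tx":0,"ty":0,"tz":0,"grip":0}]'
python3 - <<'E'
from fr import *
goto([.593,-.0888,.055],95.9)
E
```

```text
time_s: 14.2
position: [0.5966, -0.0875, 0.1478]
tcp_rot: [3.129, 0.007, 1.642]
force: [-0.7, -0.5, -0.2]
width: 0.0852
pos [ 0.5966 -0.0875  0.1478] rpy [179.3   0.4  94.1] shift cm [-0.04 -0.48  9.28] turn [ 0.7  0.4 -1.8]
```

```bash
python3 -m pendant '[{"wx":0.7,"wy":0.4,"wz":-1.8,"tx":0,"ty":-0.4,"tz":1,"grip":0},{"wx":0,"wy":0,"wz":0,"tx":0,"ty":-0.1,"tz":3,"grip":0},{"wx":0,"wy":0,"wz":0,"tx":0,"ty":-0.1,"tz":3,"grip":0},{"wx":0,"wy":0,"wz":0,"tx":0,"ty":-0.1,"tz":2,"grip":0},{"wx":0,"wy":0,"wz":0,"tx":0,"ty":0,"tz":0,"grip":0}]'
python3 - <<'E'
from fr import *
goto([.593,-.0888,.055],95.9)
E
```

```text
time_s: 14.7
position: [0.5955, -0.0905, 0.0613]
tcp_rot: [3.131, 0.002, 1.672]
force: [-0.3, 0.5, 0.2]
width: 0.0854
pos [ 0.5955 -0.0905  0.0613] rpy [1.794e+02 1.000e-01 9.580e+01] shift cm [ 0.19 -0.24  0.63] turn [ 0.6  0.1 -0.1]
```

```bash
python3 -m pendant '[{"wx":0.6,"wy":0,"wz":0,"tx":0.2,"ty":-0.3,"tz":0.4,"grip":0},{"wx":0,"wy":0,"wz":0,"tx":0,"ty":0,"tz":0,"grip":255},{"wx":0,"wy":0,"wz":0,"tx":0,"ty":0,"tz":0,"grip":255},{"wx":0,"wy":0,"wz":0,"tx":0,"ty":0,"tz":0,"grip":255},{"wx":0,"wy":0,"wz":0,"tx":0,"ty":0,"tz":0,"grip":255},{"wx":0,"wy":0,"wz":0,"tx":0,"ty":0,"tz":0,"grip":255},{"wx":0,"wy":0,"wz":0,"tx":0,"ty":0,"tz":-2,"grip":255},{"wx":0,"wy":0,"wz":0,"tx":0,"ty":0,"tz":-4,"grip":255},{"wx":0,"wy":0,"wz":0,"tx":0,"ty":0,"tz":-4,"grip":255},{"wx":0,"wy":0,"wz":0,"tx":0,"ty":0,"tz":-4,"grip":255},{"wx":0,"wy":0,"wz":0,"tx":0,"ty":0,"tz":-4,"grip":255},{"wx":0,"wy":0,"wz":0,"tx":0,"ty":0,"tz":-4,"grip":255},{"wx":0,"wy":0,"wz":0,"tx":0,"ty":0,"tz":-4,"grip":255},{"wx":0,"wy":0,"wz":0,"tx":0,"ty":0,"tz":0,"grip":255}]' 40
python3 - <<'E'
from fr import *
goto([.60,.1,.33],158)
S=shot('top');C=cloud(S)
rects(C,dict(btop=([.505,-.378],.03,.205,.24),bh=([.505,-.378],.03,.13,.24)))
E
```

```text
time_s: 16.1
position: [0.5926, -0.0883, 0.3317]
tcp_rot: [3.139, 0.003, 1.673]
force: [1.0, 0.2, -1.0]
width: 0.0499
pos [ 0.5926 -0.0883  0.3317] rpy [1.798e+02 1.000e-01 9.590e+01] shift cm [18.66  2.66  0.14] turn [  0.1   0.2 -62.1]
btop 24 c [ 514.3 -385.1] sz [18.5  8.7] ang 29.9 zmed 0.2206
bh 24 c [ 514.3 -385.1] sz [18.5  8.7] ang 29.9 zmed 0.2206
```

```bash
python3 -m pendant '[{"wx":0,"wy":0,"wz":0,"tx":4.5,"ty":0.8,"tz":0,"grip":255},{"wx":0,"wy":0,"wz":0,"tx":4.5,"ty":0.8,"tz":0,"grip":255},{"wx":0,"wy":0,"wz":0,"tx":4.5,"ty":0.8,"tz":0,"grip":255},{"wx":0,"wy":0,"wz":0,"tx":4.5,"ty":0.8,"tz":0,"grip":255},{"wx":0,"wy":0,"wz":-7.8,"tx":0,"ty":0,"tz":0,"grip":255},{"wx":0,"wy":0,"wz":-7.8,"tx":0,"ty":0,"tz":0,"grip":255},{"wx":0,"wy":0,"wz":-7.8,"tx":0,"ty":0,"tz":0,"grip":255},{"wx":0,"wy":0,"wz":-7.8,"tx":0,"ty":0,"tz":0,"grip":255},{"wx":0,"wy":0,"wz":-7.8,"tx":0,"ty":0,"tz":0,"grip":255},{"wx":0,"wy":0,"wz":-7.8,"tx":0,"ty":0,"tz":0,"grip":255},{"wx":0,"wy":0,"wz":-7.8,"tx":0,"ty":0,"tz":0,"grip":255},{"wx":0,"wy":0,"wz":-7.8,"tx":0,"ty":0,"tz":0,"grip":255},{"wx":0,"wy":0,"wz":0,"tx":0,"ty":0,"tz":0,"grip":255}]'
python3 - <<'E'
from fr import *
goto([.60,.2,.33],158)
print(read_state()['joint_positions'].round(2))
S=shot('wrist','w8');shot('side','s8')
a=cv2.imread('pics/w8.png');b=cv2.imread('pics/s8.png');cv2.imwrite('pics/c8.png',cv2.resize(np.hstack([a,b]),(800,300)))
E
```

```text
time_s: 17.45
position: [0.592, 0.0948, 0.3016]
tcp_rot: [-3.111, -0.037, 2.808]
force: [-0.0, -0.4, -0.9]
width: 0.0493
pos [0.592  0.0948 0.3016] rpy [-178.2   -2.1  160.9] shift cm [ 2.79 10.12 -3.05] turn [-1.8 -2.1  2.9]
[ 0.2   0.71 -0.84  1.49  0.53  1.24  0.52]
```

View pics/c8.png

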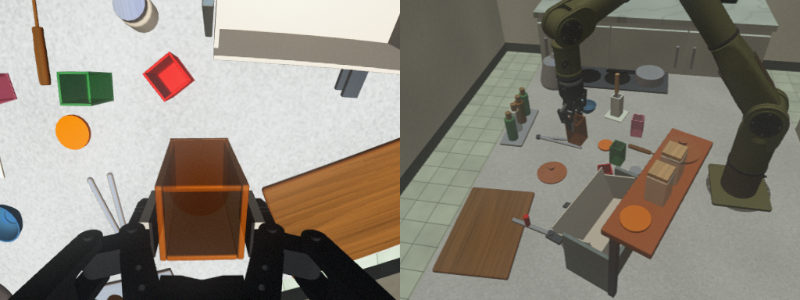

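```bash
cat > binfit.py <<'E'
from h import *
def fit(S,lo=.145,hi=.172):
    C=cloud(S); m=(C[...,1]>.1)&(C[...,2]>lo)&(C[...,2]<hi)&(C[...,0]>.4)&(C[...,0]<.68)&(C[...,1]<.45)
    q=C[m]; ux=np.array([-.927,.374]);uy=np.array([-.374,-.927]);O=np.array([.511,.2815])
    a=(q[:,:2]-O)@ux*1000; b=(q[:,:2]-O)@uy*1000; z=q[:,2]*1000
    print('n',len(q))
    # front wall rim: most negative a per b-bin
    for b0 in range(-150,150,25):
        k=(b>=b0)&(b<b0+25)&(a<-20)
        if k.sum()>3: print(b0,k.sum(),'a min/med/max',np.percentile(a[k],[5,50,95]).round(1),'z',np.percentile(z[k],[5,50,98]).round(1),'b',b[k].min().round(1),b[k].max().round(1))
if __name__=='__main__':
    import sys
    for n in sys.argv[1:]: print(n);fit(load(n))
E
python3 binfit.py wrist side top
python3 - <<'E'
from h import *
# floor plane from top camera initial-type view (bin unobstructed?)
S=load('top');C=cloud(S)
ux=np.array([-.927,.374]);uy=np.array([-.374,-.927]);O=np.array([.511,.2815])
a=(C[...,:2]-O)@ux*1000; b=(C[...,:2]-O)@uy*1000; z=C[...,2]*1000
m=(abs(b)<110)&(a>20)&(a<100)&(z<100)&(z>30)
A=np.c_[a[m],b[m],np.ones(m.sum())]; 
for i in range(3):
    x,*_=np.linalg.lstsq(A,z[m][:],rcond=None); r=z[m]-A@x; print(x,r.std(),m.sum(),'tilt',np.arctan(x[0]),'z at a=63',x[0]*63.4+x[2])
    break
E
```

```text
wrist
n 3727
-100 32 a min/med/max [-38.8 -35.8 -34. ] z [145.5 150.1 158.5] b -84.0 -75.1
-75 315 a min/med/max [-46.5 -41.2 -34.6] z [146.7 162.6 167.2] b -74.5 -50.1
-50 539 a min/med/max [-53.3 -44.9 -35.2] z [145.4 153.3 167.1] b -49.9 -25.1
-25 365 a min/med/max [-46.6 -41.6 -34.7] z [146.5 163.8 167.3] b -25.0 -0.1
0 359 a min/med/max [-46.3 -41.5 -34.7] z [147.  163.8 167.3] b 0.0 24.9
25 377 a min/med/max [-46.3 -41.4 -34.6] z [146.9 163.3 167.2] b 25.1 50.0
50 389 a min/med/max [-46.4 -41.4 -34.5] z [146.9 163.9 167.2] b 50.1 75.0
75 385 a min/med/max [-46.3 -41.3 -34.6] z [146.8 163.4 167.2] b 75.0 99.9
100 375 a min/med/max [-46.1 -41.4 -34.7] z [147.  163.8 167.1] b 100.1 124.9
125 222 a min/med/max [-46.  -41.4 -34.6] z [146.9 163.9 167. ] b 125.0 139.5
side
n 1566
-150 75 a min/med/max [-41.7 -34.6 -27.3] z [146.3 157.9 167.1] b -149.9 -125.1
-125 90 a min/med/max [-41.  -35.  -29.8] z [146.8 157.5 167.4] b -124.8 -100.6
-100 86 a min/med/max [-41.1 -34.7 -29.2] z [146.1 157.5 167.6] b -99.6 -75.4
-75 82 a min/med/max [-41.3 -35.  -29.8] z [145.5 158.1 168.7] b -74.3 -
[... 958 characters left out ...]
.3 -42.1 -35.5] z [145.2 156.3 168.2] b -49.5 -25.2
-25 59 a min/med/max [-47.5 -41.3 -35.6] z [146.6 159.8 167.6] b -24.9 -0.4
0 59 a min/med/max [-47.8 -41.5 -36.4] z [147.1 161.4 168.4] b 0.4 25.0
25 58 a min/med/max [-47.8 -42.1 -36.6] z [148.2 160.7 169. ] b 25.0 49.7
50 60 a min/med/max [-47.8 -41.7 -36.3] z [146.4 162.6 168.8] b 50.4 74.2
75 58 a min/med/max [-46.9 -41.5 -35.8] z [147.1 161.1 169.3] b 76.2 99.7
100 60 a min/med/max [-47.  -40.9 -35.7] z [146.8 160.9 169. ] b 100.8 124.8
125 36 a min/med/max [-46.8 -40.7 -31.7] z [146.2 161.2 168.3] b 125.1 138.2
[ 3.97898491e-01 -5.00906786e-04  3.94003972e+01] 2.1780027835015066 2466 tilt 0.3786934193002879 z at a=63 64.6271615217835
```

```bash
cat > binpose.py <<'E'
from h import *
O=np.array([.511,.2815,0]);ux=np.array([-.927,.374,0]);uy=np.array([-.374,-.927,0]);uz=np.array([0,0,1.])
def bin_tcp(y,h,x=.008,t=.379,grip=.057):
    c,s=np.cos(t),np.sin(t); bx=c*ux+s*uz; bz=-s*ux+c*uz
    F=O+ux*.05+uz*.055+bx*.015
    R=np.c_[bx,np.cross(-bz,bx),-bz]; U,_,V=np.linalg.svd(R); 
    return F+bx*x+uy*y+bz*(h+grip),U@V
if __name__=='__main__':
    import sys; a=[float(v) for v in sys.argv[1:]]
    p,R=bin_tcp(*a); print('target',p.round(4)); goto(p,R=R)
E
python3 binpose.py -.035 .2
```

```text
target [0.5461 0.3051 0.3023]
pos [0.5921 0.0948 0.3021] rpy [-178.2   -2.1  160.6] shift cm [11.31 18.32 -0.18] turn [-2.3 19.7  2.3]
```

```bash
python3 -m pendant '[{"wx":-0.8,"wy":6.5,"wz":0.8,"tx":0,"ty":2,"tz":-1.5,"grip":255},{"wx":-0.8,"wy":6.5,"wz":0.8,"tx":0,"ty":2,"tz":-1.5,"grip":255},{"wx":-0.8,"wy":6.5,"wz":0.8,"tx":0,"ty":2,"tz":-1.5,"grip":255},{"wx":0,"wy":0,"wz":0,"tx":0,"ty":0,"tz":0,"grip":255}]'
python3 binpose.py -.035 .2
```

```text
time_s: 17.95
position: [0.6146, 0.15, 0.3419]
tcp_rot: [-3.129, -0.395, 2.745]
force: [1.0, 0.7, -1.5]
width: 0.049
target [0.5461 0.3051 0.3023]
pos [0.6146 0.15   0.3419] rpy [-179.3  -22.6  157.3] shift cm [ 9.84 11.75  8.25] turn [-0.4 -0.9 -0.7]
```

```bash
python3 -m pendant '[{"wx":0,"wy":-0.9,"wz":0,"tx":1.5,"ty":3,"tz":0,"grip":255},{"wx":0,"wy":0,"wz":0,"tx":2.5,"ty":3,"tz":0,"grip":255},{"wx":0,"wy":0,"wz":0,"tx":3,"ty":3,"tz":0,"grip":255},{"wx":0,"wy":0,"wz":0,"tx":3,"ty":3,"tz":0,"grip":255},{"wx":0,"wy":0,"wz":0,"tx":0,"ty":0,"tz":0,"grip":255},{"wx":0,"wy":0,"wz":0,"tx":0,"ty":0,"tz":0,"grip":255}]'
python3 binpose.py -.035 .1
python3 - <<'E'
from fr import *
print(read_state()['joint_positions'].round(2))
shot('wrist','w9');shot('side','s9')
a=cv2.imread('pics/w9.png');b=cv2.imread('pics/s9.png');cv2.imwrite('pics/c9.png',cv2.resize(np.hstack([a,b]),(800,300)))
E
```

```text
time_s: 18.55
position: [0.5737, 0.2996, 0.3723]
tcp_rot: [-3.115, -0.371, 2.726]
force: [0.7, 0.1, -2.1]
width: 0.0494
target [0.5118 0.3189 0.2094]
pos [0.5737 0.2996 0.3723] rpy [-178.5  -21.2  156.2] shift cm [ 0.11 -0.27 17.53] turn [-0.9  0.4 -1.7]
[-0.12  0.86 -0.84  0.96  0.27  1.69  0.37]
```

View pics/c9.png

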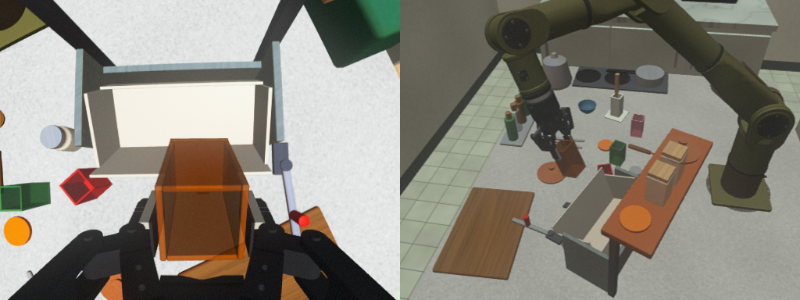

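```bash
python3 -m pendant '[{"wx":-0.9,"wy":0.4,"wz":-1.7,"tx":0,"ty":-0.3,"tz":3,"grip":255},{"wx":0,"wy":0,"wz":0,"tx":0,"ty":0,"tz":3,"grip":255},{"wx":0,"wy":0,"wz":0,"tx":0,"ty":0,"tz":3,"grip":255},{"wx":0,"wy":0,"wz":0,"tx":0,"ty":0,"tz":3,"grip":255},{"wx":0,"wy":0,"wz":0,"tx":0,"ty":0,"tz":0,"grip":255}]'
python3 binpose.py -.035 .01
```

```text
time_s: 19.15
position: [0.5345, 0.3057, 0.256]
tcp_rot: [-3.14, -0.373, 2.743]
force: [-1.5, 0.1, -1.9]
width: 0.0494
target [0.4809 0.3314 0.1258]
pos [0.5345 0.3057 0.256 ] rpy [-179.9  -21.4  157.2] shift cm [ 0.78  0.31 14.29] turn [ 0.2  0.4 -0.8]
```

```bash
python3 -m pendant '[{"wx":0,"wy":0.4,"wz":-0.8,"tx":0.8,"ty":0.3,"tz":0,"grip":255},{"wx":0,"wy":0,"wz":0,"tx":0.1,"ty":0,"tz":3,"grip":255},{"wx":0,"wy":0,"wz":0,"tx":0.1,"ty":0,"tz":3,"grip":255},{"wx":0,"wy":0,"wz":0,"tx":0.1,"ty":0,"tz":3,"grip":255},{"wx":0,"wy":0,"wz":0,"tx":0,"ty":0,"tz":0,"grip":255}]'
python3 binpose.py -.035 .0
```

```text
time_s: 19.65
position: [0.5026, 0.3264, 0.1819]
tcp_rot: [3.125, -0.371, 2.752]
force: [-0.1, -1.3, -1.2]
width: 0.0493
target [0.4775 0.3327 0.1165]
pos [0.5026 0.3264 0.1819] rpy [179.1 -21.3 157.7] shift cm [ 0.02 -0.49  7.02] turn [ 1.1  0.4 -0.3]
```

```bash
python3 -m pendant '[{"wx":1,"wy":0.4,"wz":0,"tx":0,"ty":-0.3,"tz":2.5,"grip":255},{"wx":0,"wy":0,"wz":0,"tx":0.1,"ty":0,"tz":2.5,"grip":255},{"wx":0,"wy":0,"wz":0,"tx":0,"ty":0,"tz":0.8,"grip":255},{"wx":0,"wy":0,"wz":0,"tx":0,"ty":0,"tz":0,"grip":255}]'
python3 binpose.py -.035 .0
```

```text
time_s: 20.05
position: [0.4901, 0.3358, 0.136]
tcp_rot: [3.129, -0.369, 2.749]
force: [-0.0, 0.1, -0.2]
width: 0.0493
target [0.4775 0.3327 0.1165]
pos [0.4901 0.3358 0.136 ] rpy [179.3 -21.1 157.5] shift cm [ 0.27 -0.8   2.19] turn [ 0.9  0.6 -0.5]
```

```bash
python3 -m pendant '[{"wx":0.8,"wy":0.5,"wz":0,"tx":0.2,"ty":-0.5,"tz":1.2,"grip":255},{"wx":0,"wy":0,"wz":0,"tx":0,"ty":0,"tz":0.5,"grip":255},{"wx":0,"wy":0,"wz":0,"tx":0,"ty":0,"tz":0,"grip":255}]'
python3 binpose.py -.035 .0
```

```text
time_s: 20.35
position: [0.4841, 0.3342, 0.1254]
tcp_rot: [3.14, -0.374, 2.747]
force: [0.1, -0.1, -1.4]
width: 0.0497
target [0.4775 0.3327 0.1165]
pos [0.4841 0.3342 0.1254] rpy [179.9 -21.4 157.4] shift cm [ 0.19 -0.39  1.03] turn [ 0.3  0.3 -0.6]
```

```bash
python3 -m pendant '[{"wx":0,"wy":0.3,"wz":0,"tx":0.1,"ty":0,"tz":0.6,"grip":255},{"wx":0,"wy":0,"wz":0,"tx":0,"ty":0,"tz":0.5,"grip":255},{"wx":0,"wy":0,"wz":0,"tx":0,"ty":0,"tz":0,"grip":255}]'
python3 binpose.py -.035 .0
```

```text
time_s: 20.65
position: [0.4842, 0.3336, 0.1252]
tcp_rot: [3.14, -0.372, 2.743]
force: [-0.4, 0.7, -2.8]
width: 0.0492
target [0.4775 0.3327 0.1165]
pos [0.4842 0.3336 0.1252] rpy [179.9 -21.3 157.1] shift cm [ 0.23 -0.34  1.03] turn [ 0.4  0.4 -0.8]
```

Run:
```python
from fr import *
s=read_state();print(s['joint_positions'].round(3),s['tau'].round(1),s['force'])
shot('wrist','w10');shot('side','s10')
a=cv2.imread('pics/w10.png');b=cv2.imread('pics/s10.png');cv2.imwrite('pics/c10.png',cv2.resize(np.hstack([a,b]),(800,300)))
```

```text
[-0.125  1.008 -0.802  1.531  0.385  1.01   0.236] [  0.3 -60.1 -12.4 -11.2  -1.4   0.6  -0. ] [-0.36406955  0.69483793 -2.81120928]
```

View pics/c10.png

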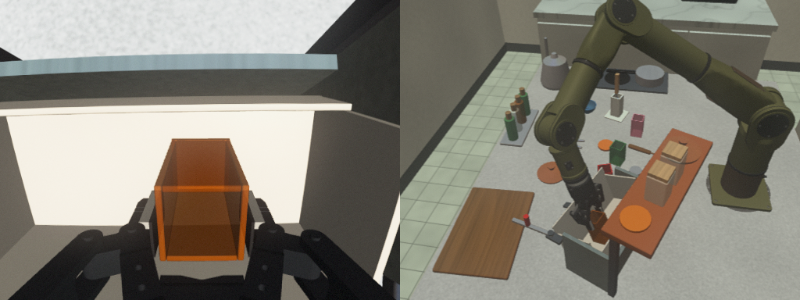

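```bash
python3 -m pendant '[{"wx":0,"wy":0,"wz":0,"tx":0,"ty":-0.2,"tz":1,"grip":255},{"wx":0,"wy":0,"wz":0,"tx":0,"ty":0,"tz":0,"grip":255}]'
python3 binpose.py -.035 .0; python3 -c "
from h import *
s=read_state();print(s['joint_positions'].round(3),s['tau'].round(1))"
```

```text
time_s: 20.95
position: [0.4845, 0.3351, 0.1233]
tcp_rot: [3.132, -0.367, 2.742]
force: [-0.1, -0.8, -1.8]
width: 0.0494
target [0.4775 0.3327 0.1165]
pos [0.4845 0.3351 0.1233] rpy [179.5 -21.  157.1] shift cm [ 0.27 -0.49  0.83] turn [ 0.9  0.7 -0.9]
[-0.125  1.007 -0.8    1.539  0.39   0.993  0.231] [  0.5 -61.1 -12.7 -11.5  -1.4   0.5  -0. ]
```

```bash
python3 -m pendant '[{"wx":0.5,"wy":0.4,"wz":0,"tx":0.1,"ty":-0.2,"tz":1.5,"grip":255},{"wx":0,"wy":0,"wz":0,"tx":0,"ty":0,"tz":0,"grip":255},{"wx":0,"wy":0,"wz":0,"tx":0,"ty":0,"tz":0,"grip":255}]'
python3 binpose.py -.035 .0; python3 -c "
from h import *
s=read_state();print(s['joint_positions'].round(3),s['tau'].round(1))"
```

```text
time_s: 21.25
position: [0.4841, 0.3388, 0.1192]
tcp_rot: [3.129, -0.366, 2.741]
force: [-1.5, -0.2, -2.3]
width: 0.0495
target [0.4775 0.3327 0.1165]
pos [0.4841 0.3388 0.1192] rpy [179.3 -21.  157. ] shift cm [ 0.25 -0.82  0.38] turn [ 1.1  0.8 -0.9]
[-0.13   1.012 -0.798  1.54   0.392  0.981  0.226] [  0.3 -60.2 -12.5 -11.1  -1.4   0.4   0. ]
```

```bash
python3 -m pendant '[{"wx":1,"wy":0.8,"wz":0,"tx":0.2,"ty":-0.6,"tz":0.5,"grip":255},{"wx":0,"wy":0,"wz":0,"tx":0,"ty":0,"tz":0,"grip":255}]'
python3 binpose.py -.035 .0
python3 -m pendant '[{"wx":0,"wy":0,"wz":0,"tx":0,"ty":-0.2,"tz":0.5,"grip":255},{"wx":0,"wy":0,"wz":0,"tx":0,"ty":0,"tz":0,"grip":255}]'
python3 binpose.py -.035 .0
```

```text
time_s: 21.45
position: [0.481, 0.3373, 0.1171]
tcp_rot: [3.139, -0.378, 2.741]
force: [-0.9, -4.0, 3.7]
width: 0.0499
target [0.4775 0.3327 0.1165]
pos [0.481  0.3373 0.1171] rpy [179.9 -21.7 157. ] shift cm [ 0.12 -0.55  0.11] turn [ 0.5  0.1 -0.9]
time_s: 21.65
position: [0.4811, 0.3373, 0.1175]
tcp_rot: [3.135, -0.376, 2.74]
force: [0.6, 0.5, -2.9]
width: 0.0495
target [0.4775 0.3327 0.1165]
pos [0.4811 0.3373 0.1175] rpy [179.6 -21.5 157. ] shift cm [ 0.11 -0.56  0.15] turn [ 0.8  0.2 -1. ]
```

```bash
python3 -m pendant '[{"wx":0,"wy":0,"wz":0,"tx":0,"ty":0,"tz":0,"grip":40},{"wx":0,"wy":0,"wz":0,"tx":0,"ty":0,"tz":0,"grip":40},{"wx":0,"wy":0,"wz":0,"tx":0,"ty":0,"tz":0,"grip":40},{"wx":0,"wy":0,"wz":0,"tx":0,"ty":0,"tz":0,"grip":40},{"wx":0,"wy":0,"wz":0,"tx":0,"ty":0,"tz":-2,"grip":40},{"wx":0,"wy":0,"wz":0,"tx":0,"ty":0,"tz":-3,"grip":40},{"wx":0,"wy":0,"wz":0,"tx":0,"ty":0,"tz":-4,"grip":40},{"wx":0,"wy":0,"wz":0,"tx":0,"ty":0,"tz":-4,"grip":40},{"wx":0,"wy":0,"wz":0,"tx":0,"ty":0,"tz":-4,"grip":40},{"wx":0,"wy":0,"wz":0,"tx":0,"ty":0,"tz":-4,"grip":40},{"wx":0,"wy":0,"wz":0,"tx":0,"ty":0,"tz":0,"grip":40}]'
python3 - <<'E'
from fr import *
goto([.57,.10,.33],160)
shot('wrist','w11')
S=load('wrist');C=cloud(S)
O=np.array([.511,.2815]);Q=C.copy();Q[...,0]=(C[...,:2]-O)@[-.927,.374];Q[...,1]=(C[...,:2]-O)@[-.374,-.927]
t=.379;c,s=np.cos(t),np.sin(t);X=Q[...,0]-.05;Z=Q[...,2]-.055
B=np.stack([c*X+s*Z-.015,Q[...,1],-s*X+c*Z],-1)
hsv=cv2.cvtColor(S[0],cv2.COLOR_RGB2HSV);m=(hsv[...,0]<20)&(hsv[...,1]>120)&(abs(B[...,1])<.13)&(abs(B[...,0])<.07)&(B[...,2]>.08)&(B[...,2]<.11)
q=B[m];b=cv2.minAreaRect((q[:,:2]*1000).astype(np.float32));print(len(q),b,np.median(q[:,2]))
m=(abs(B[...,1])<.12)&(abs(B[...,0])<.05)&(abs(B[...,2])<.02);print('floor z',np.percentile(B[...,2][m],[10,50,90]))
E
```

```text
time_s: 22.75
position: [0.5492, 0.3046, 0.3093]
tcp_rot: [-3.132, -0.392, 2.742]
force: [0.5, 0.5, -0.4]
width: 0.072
pos [0.5492 0.3046 0.3093] rpy [-179.4  -22.5  157.1] shift cm [ -8.34 -18.09  -5.51] turn [ -0.  -22.5  -2.7]
766 ((9.947689056396484, -40.38794708251953), (48.403385162353516, 48.75771713256836), 88.73343658447266) 0.09149289081111035
floor z [0.00034858 0.00249884 0.00530687]
```

View pics/w11.png

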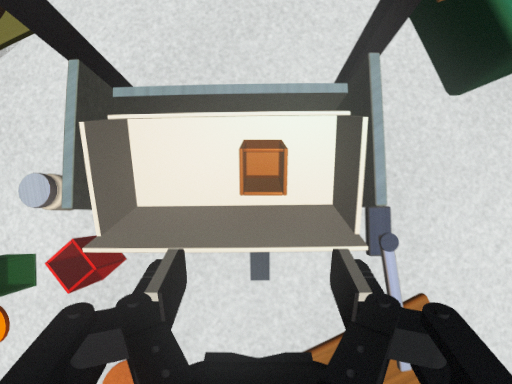

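```bash
python3 -m pendant '[{"wx":0,"wy":0,"wz":0,"tx":-1,"ty":-4.5,"tz":-1,"grip":0},{"wx":0,"wy":0,"wz":0,"tx":-1,"ty":-4.5,"tz":0,"grip":0},{"wx":0,"wy":0,"wz":0,"tx":0,"ty":-4.5,"tz":0,"grip":0},{"wx":0,"wy":-7.5,"wz":-0.8,"tx":0,"ty":-4.5,"tz":0,"grip":0},{"wx":0,"wy":-7.5,"wz":-0.8,"tx":0,"ty":-4.5,"tz":0,"grip":0},{"wx":0,"wy":-7.5,"wz":-0.8,"tx":0,"ty":-4.5,"tz":0,"grip":0},{"wx":0,"wy":0,"wz":0,"tx":0,"ty":0,"tz":0,"grip":0},{"wx":0,"wy":0,"wz":0,"tx":0,"ty":0,"tz":0,"grip":0}]'
python3 - <<'E'
from fr import *
S=shot('wrist','w12');C=cloud(S)
rects(C,dict(green=([.467,-.07],.06,.08,.1)))
goto([.4664,-.069,.2],159.5);print(read_state()['joint_positions'].round(2))
E
```

```text
time_s: 23.6
position: [0.4473, 0.0327, 0.2946]
tcp_rot: [-3.115, -0.02, 2.8]
force: [0.5, 1.4, -0.2]
width: 0.0858
green 702 c [466.4 -68.7] sz [50.8 50.8] ang 69.9 zmed 0.0879
pos [0.4466 0.0325 0.2942] rpy [-178.4   -1.2  160.4] shift cm [-5.47 -8.63  9.55] turn [-1.6 -1.2  0.9]
[ 0.41  0.5  -0.9   1.94  0.48  0.97  0.5 ]
```

```bash
python3 -m pendant '[{"wx":-1.6,"wy":-1.2,"wz":0.9,"tx":-1.8,"ty":-3,"tz":0,"grip":0},{"wx":0,"wy":0,"wz":0,"tx":-1.8,"ty":-3,"tz":0,"grip":0},{"wx":0,"wy":0,"wz":0,"tx":-1.8,"ty":-3,"tz":0,"grip":0},{"wx":0,"wy":0,"wz":0,"tx":0,"ty":0,"tz":4,"grip":0},{"wx":0,"wy":0,"wz":0,"tx":0,"ty":0,"tz":4,"grip":0},{"wx":0,"wy":0,"wz":0,"tx":0,"ty":0,"tz":4,"grip":0},{"wx":0,"wy":0,"wz":0,"tx":0,"ty":0,"tz":2.5,"grip":0},{"wx":0,"wy":0,"wz":0,"tx":0,"ty":0,"tz":0,"grip":0}]'
python3 - <<'E'
from fr import *
goto([.4664,-.0688,.058],159.7)
E
```

```text
time_s: 24.45
position: [0.482, -0.0632, 0.1411]
tcp_rot: [3.123, -0.0, 2.787]
force: [-0.0, -0.6, 0.9]
width: 0.0856
pos [ 0.482  -0.0632  0.1411] rpy [178.9  -0.  159.7] shift cm [ 1.27 -1.22  8.29] turn [ 1.1 -0.  -0. ]
```

```bash
python3 -m pendant '[{"wx":1.1,"wy":0,"wz":0,"tx":1.2,"ty":-1.2,"tz":0,"grip":0},{"wx":0,"wy":0,"wz":0,"tx":0,"ty":0,"tz":2,"grip":0},{"wx":0,"wy":0,"wz":0,"tx":0,"ty":0,"tz":0,"grip":0}]'
python3 - <<'E'
from fr import *
goto([.4664,-.0688,.058],159.7)
E
```

```text
time_s: 24.75
position: [0.4711, -0.067, 0.1207]
tcp_rot: [3.138, 0.001, 2.789]
force: [-0.3, -0.1, -0.5]
width: 0.0857
pos [ 0.4711 -0.067   0.1207] rpy [1.798e+02 1.000e-01 1.598e+02] shift cm [ 0.38 -0.35  6.27] turn [0.2 0.1 0.1]
```

```bash
python3 -m pendant '[{"wx":0,"wy":0,"wz":0,"tx":0.4,"ty":-0.4,"tz":1,"grip":0},{"wx":0,"wy":0,"wz":0,"tx":0.1,"ty":-0.1,"tz":2.8,"grip":0},{"wx":0,"wy":0,"wz":0,"tx":0.1,"ty":-0.1,"tz":2.4,"grip":0},{"wx":0,"wy":0,"wz":0,"tx":0,"ty":0,"tz":0,"grip":0}]'
python3 - <<'E'
from fr import *
goto([.4664,-.0688,.058],159.7)
E
```

```text
time_s: 25.15
position: [0.4726, -0.0677, 0.0617]
tcp_rot: [3.132, 0.013, 2.789]
force: [-0.1, 0.0, -0.1]
width: 0.0853
pos [ 0.4726 -0.0677  0.0617] rpy [179.5   0.8 159.8] shift cm [ 0.55 -0.32  0.36] turn [0.5 0.8 0.1]
```

```bash
python3 -m pendant '[{"wx":0.5,"wy":0.8,"wz":0,"tx":0.5,"ty":-0.3,"tz":0.3,"grip":0},{"wx":0,"wy":0,"wz":0,"tx":0,"ty":0,"tz":0,"grip":0}]'
python3 - <<'E'
from fr import *
goto([.4664,-.0688,.058],159.7)
E
python3 -m pendant '[{"wx":0,"wy":0,"wz":0,"tx":0,"ty":0,"tz":0,"grip":255},{"wx":0,"wy":0,"wz":0,"tx":0,"ty":0,"tz":0,"grip":255},{"wx":0,"wy":0,"wz":0,"tx":0,"ty":0,"tz":0,"grip":255},{"wx":0,"wy":0,"wz":0,"tx":0,"ty":0,"tz":0,"grip":255},{"wx":0,"wy":0,"wz":0,"tx":0,"ty":0,"tz":0,"grip":255},{"wx":0,"wy":0,"wz":0,"tx":0,"ty":0,"tz":-2,"grip":255},{"wx":0,"wy":0,"wz":0,"tx":0,"ty":0,"tz":-4,"grip":255},{"wx":0,"wy":0,"wz":0,"tx":0,"ty":0,"tz":-4,"grip":255},{"wx":0,"wy":0,"wz":0,"tx":0,"ty":0,"tz":-4,"grip":255},{"wx":0,"wy":0,"wz":0,"tx":0,"ty":0,"tz":-4,"grip":255},{"wx":0,"wy":0,"wz":0,"tx":0,"ty":0,"tz":-4,"grip":255},{"wx":0,"wy":0,"wz":0,"tx":0,"ty":0,"tz":-4,"grip":255},{"wx":0,"wy":0,"wz":0,"tx":0,"ty":0,"tz":0,"grip":255}]'
python3 binpose.py .06 .2
```

```text
time_s: 25.35
position: [0.4692, -0.068, 0.0606]
tcp_rot: [3.14, 0.002, 2.789]
force: [-0.2, 0.6, 0.3]
width: 0.0858
pos [ 0.4692 -0.068   0.0606] rpy [1.799e+02 1.000e-01 1.598e+02] shift cm [ 0.23 -0.17  0.26] turn [0.1 0.1 0.1]
time_s: 26.65
position: [0.467, -0.0676, 0.3312]
tcp_rot: [3.141, -0.003, 2.792]
force: [0.8, -0.4, -1.9]
width: 0.0497
target [0.5105 0.217  0.3023]
pos [ 0.467  -0.0676  0.3312] rpy [179.9  -0.2 160. ] shift cm [ 5.65 28.22  2.94] turn [-0.3 21.5  1.9]
```

```bash
python3 -m pendant '[{"wx":0,"wy":0,"wz":0,"tx":0,"ty":4.5,"tz":-0.5,"grip":255},{"wx":0,"wy":0,"wz":0,"tx":0,"ty":4.5,"tz":-0.5,"grip":255},{"wx":0,"wy":0,"wz":0,"tx":0,"ty":4.5,"tz":-0.5,"grip":255},{"wx":0,"wy":7.2,"wz":0.6,"tx":0,"ty":4.5,"tz":-0.5,"grip":255},{"wx":0,"wy":7.2,"wz":0.6,"tx":0,"ty":4.5,"tz":-0.5,"grip":255},{"wx":0,"wy":7.2,"wz":0.6,"tx":0,"ty":4.5,"tz":-0.5,"grip":255},{"wx":0,"wy":0,"wz":0,"tx":0,"ty":0,"tz":0,"grip":255},{"wx":0,"wy":0,"wz":0,"tx":0,"ty":0,"tz":0,"grip":255}]'
python3 binpose.py .06 .17 .008 .379 .06; python3 -c "
from h import *
print(read_state()['joint_positions'].round(2))"
```

```text
time_s: 27.45
position: [0.5619, 0.1863, 0.3449]
tcp_rot: [-3.111, -0.408, 2.74]
force: [-0.4, -0.3, -0.8]
width: 0.0495
target [0.5013 0.2207 0.2772]
pos [0.5619 0.1863 0.3449] rpy [-178.3  -23.4  157. ] shift cm [3.67 1.07 8.93] turn [-1.3 -1.7 -0.9]
[ 0.09  0.84 -0.87  1.16  0.26  1.62  0.5 ]
```

```bash
python3 -m pendant '[{"wx":-1.3,"wy":-1.7,"wz":-0.9,"tx":2.5,"ty":0.5,"tz":0,"grip":255},{"wx":0,"wy":0,"wz":0,"tx":1.2,"ty":0.5,"tz":2,"grip":255},{"wx":0,"wy":0,"wz":0,"tx":0,"ty":0,"tz":3,"grip":255},{"wx":0,"wy":0,"wz":0,"tx":0,"ty":0,"tz":3,"grip":255},{"wx":0,"wy":0,"wz":0,"tx":0,"ty":0,"tz":0,"grip":255}]'
python3 binpose.py .06 .0 .008 .379 .06
```

```text
time_s: 27.95
position: [0.5011, 0.2138, 0.2794]
tcp_rot: [-3.131, -0.372, 2.754]
force: [0.5, -0.2, -1.2]
width: 0.0497
target [0.443  0.2443 0.1193]
pos [0.5011 0.2138 0.2794] rpy [-179.4  -21.3  157.8] shift cm [ 0.28  0.81 17.28] turn [-0.5  0.4 -0.2]
```

```bash
python3 -m pendant '[{"wx":-0.5,"wy":0.4,"wz":0,"tx":0.3,"ty":0.7,"tz":2,"grip":255},{"wx":0,"wy":0,"wz":0,"tx":0.1,"ty":0,"tz":3,"grip":255},{"wx":0,"wy":0,"wz":0,"tx":0.1,"ty":0,"tz":3,"grip":255},{"wx":0,"wy":0,"wz":0,"tx":0.1,"ty":-0.1,"tz":3,"grip":255},{"wx":0,"wy":0,"wz":0,"tx":0,"ty":0,"tz":0,"grip":255}]'
python3 binpose.py .06 .0 .008 .379 .06
```

```text
time_s: 28.45
position: [0.4639, 0.2314, 0.1819]
tcp_rot: [-3.141, -0.364, 2.748]
force: [-0.2, -0.8, -1.4]
width: 0.0496
target [0.443  0.2443 0.1193]
pos [0.4639 0.2314 0.1819] rpy [-180.   -20.9  157.5] shift cm [0.03 0.39 6.72] turn [ 0.2  0.8 -0.5]
```

```bash
python3 -m pendant '[{"wx":0,"wy":0.8,"wz":-0.5,"tx":0.1,"ty":0.3,"tz":2.5,"grip":255},{"wx":0,"wy":0.2,"wz":0,"tx":0.1,"ty":-0.1,"tz":2,"grip":255},{"wx":0,"wy":0,"wz":0,"tx":0.1,"ty":-0.1,"tz":1.2,"grip":255},{"wx":0,"wy":0,"wz":0,"tx":0,"ty":0,"tz":0,"grip":255}]'
python3 binpose.py .06 .0 .008 .379 .06
```

```text
time_s: 28.85
position: [0.45, 0.2406, 0.1351]
tcp_rot: [3.132, -0.37, 2.754]
force: [0.2, -0.1, -1.8]
width: 0.0495
target [0.443  0.2443 0.1193]
pos [0.45   0.2406 0.1351] rpy [179.4 -21.2 157.8] shift cm [0.16 0.05 1.76] turn [ 0.7  0.5 -0.2]
```

```bash
python3 -m pendant '[{"wx":0.7,"wy":0.5,"wz":0,"tx":0.1,"ty":-0.1,"tz":1.3,"grip":255},{"wx":0,"wy":0,"wz":0,"tx":0.1,"ty":-0.1,"tz":0.7,"grip":255},{"wx":0,"wy":0,"wz":0,"tx":0,"ty":0,"tz":0,"grip":255}]'
python3 binpose.py .06 .0 .008 .379 .06
python3 -m pendant '[{"wx":0,"wy":0.4,"wz":0,"tx":0.1,"ty":-0.2,"tz":0.6,"grip":255},{"wx":0,"wy":0,"wz":0,"tx":0,"ty":0,"tz":0,"grip":255}]'
python3 binpose.py .06 .0 .008 .379 .06
```

```text
time_s: 29.15
position: [0.446, 0.2417, 0.1253]
tcp_rot: [-3.141, -0.37, 2.75]
force: [0.1, 0.4, -1.1]
width: 0.0494
target [0.443  0.2443 0.1193]
pos [0.446  0.2417 0.1253] rpy [-180.   -21.2  157.6] shift cm [0.14 0.12 0.7 ] turn [ 0.1  0.5 -0.4]
time_s: 29.35
position: [0.4464, 0.2431, 0.1244]
tcp_rot: [3.135, -0.371, 2.75]
force: [-0.9, 0.3, -1.8]
width: 0.0492
target [0.443  0.2443 0.1193]
pos [0.4464 0.2431 0.1244] rpy [179.6 -21.2 157.6] shift cm [ 0.15 -0.02  0.61] turn [ 0.5  0.5 -0.4]
```

```bash
python3 -m pendant '[{"wx":0.3,"wy":0.4,"wz":0,"tx":0.2,"ty":-0.2,"tz":0.8,"grip":255},{"wx":0,"wy":0,"wz":0,"tx":0,"ty":0,"tz":0,"grip":255}]'
python3 binpose.py .06 .0 .008 .379 .06
python3 -m pendant '[{"wx":0.3,"wy":0.4,"wz":0,"tx":0.1,"ty":-0.2,"tz":0.5,"grip":255},{"wx":0,"wy":0,"wz":0,"tx":0,"ty":0,"tz":0,"grip":255}]'
python3 binpose.py .06 .0 .008 .379 .06
```

```text
time_s: 29.55
position: [0.4453, 0.2453, 0.1234]
tcp_rot: [3.134, -0.372, 2.749]
force: [0.7, -0.0, -1.9]
width: 0.0494
target [0.443  0.2443 0.1193]
pos [0.4453 0.2453 0.1234] rpy [179.6 -21.3 157.5] shift cm [ 0.01 -0.18  0.45] turn [ 0.6  0.4 -0.5]
time_s: 29.75
position: [0.4454, 0.2464, 0.1226]
tcp_rot: [3.133, -0.374, 2.749]
force: [0.4, -0.8, -1.6]
width: 0.0496
target [0.443  0.2443 0.1193]
pos [0.4454 0.2464 0.1226] rpy [179.5 -21.4 157.5] shift cm [ 0.01 -0.3   0.36] turn [ 0.7  0.3 -0.5]
```

Close enough (within ~2 mm of the measured floor). Release and retreat.

```bash
python3 -m pendant '[{"wx":0,"wy":0,"wz":0,"tx":0,"ty":0,"tz":0,"grip":40},{"wx":0,"wy":0,"wz":0,"tx":0,"ty":0,"tz":0,"grip":40},{"wx":0,"wy":0,"wz":0,"tx":0,"ty":0,"tz":0,"grip":40},{"wx":0,"wy":0,"wz":0,"tx":0,"ty":0,"tz":0,"grip":40},{"wx":0,"wy":0,"wz":0,"tx":0,"ty":0,"tz":-2,"grip":40},{"wx":0,"wy":0,"wz":0,"tx":0,"ty":0,"tz":-3,"grip":40},{"wx":0,"wy":0,"wz":0,"tx":0,"ty":0,"tz":-4,"grip":40},{"wx":0,"wy":0,"wz":0,"tx":0,"ty":0,"tz":-4,"grip":40},{"wx":0,"wy":0,"wz":0,"tx":0,"ty":0,"tz":-4,"grip":40},{"wx":0,"wy":0,"wz":0,"tx":0,"ty":0,"tz":-4,"grip":40},{"wx":0,"wy":0,"wz":0,"tx":0,"ty":0,"tz":0,"grip":40}]'
cat > jars.py <<'E'
from fr import *
import sys
t=float(sys.argv[1]); f=sys.argv[2]
S=shot('wrist',f);C=cloud(S)
O=np.array([.511,.2815]);Q=C.copy();Q[...,0]=(C[...,:2]-O)@[-.927,.374];Q[...,1]=(C[...,:2]-O)@[-.374,-.927]
c,s=np.cos(t),np.sin(t);X=Q[...,0]-.05;Z=Q[...,2]-.055
B=np.stack([c*X+s*Z-.015,Q[...,1],-s*X+c*Z],-1)
for n,a,b in(('amber',-.14,.0),('green',.01,.125)):
    m=(B[...,1]>a)&(B[...,1]<b)&(abs(B[...,0])<.055)&(B[...,2]>.08)&(B[...,2]<.105)
    q=B[m]; print(n,len(q))
    if len(q)>5: b=cv2.minAreaRect((q[:,:2]*1000).astype(np.float32));print(np.round(b[0],1),np.round(b[1],1),round(b[2],1),np.median(q[:,2]).round(4))
m=(abs(B[...,1])<.12)&(abs(B[...,0])<.05)&(abs(B[...,2])<.02);print('floor z',np.percentile(B[...,2][m],[10,50,90]))
E
python3 jars.py .379 w13
```

```text
time_s: 30.85
position: [0.5144, 0.2141, 0.3183]
tcp_rot: [-3.14, -0.388, 2.751]
force: [-0.4, -0.2, 0.7]
width: 0.0723
amber 3068
[ -0.  -70.1] [109.9 139.8] 0.0 0.0918
green 1630
[-8.9 67.5] [ 92.1 114.9] 0.0 0.0918
floor z [5.26229666e-05 2.62152394e-03 6.47356971e-03]
```

View pics/w13.png

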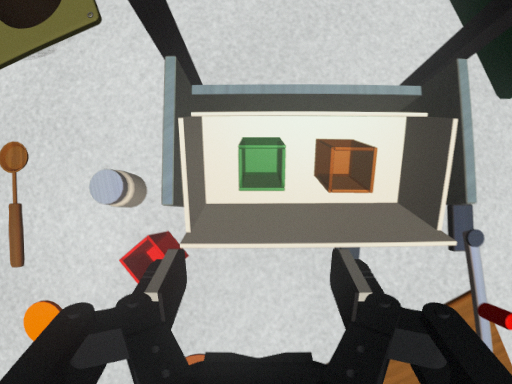

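```bash
cat > up.py <<'E'
from h import *
import sys
from binpose import O,ux,uy,uz
def unit(p): d=p-O; return np.array([d@ux,d@uy,d[2]])
p,R=pose(); print('unit now',(unit(p)*1000).round(1))
a=[float(v) for v in sys.argv[1:4]]
yaw=float(sys.argv[4]) if len(sys.argv)>4 else None
goto(O+ux*a[0]+uy*a[1]+uz*a[2],yaw); print('f',read_state()['force'].round(1))
E
python3 -m pendant '[{"wx":0,"wy":0,"wz":0,"tx":-4,"ty":0,"tz":0,"grip":255},{"wx":0,"wy":0,"wz":0,"tx":-4,"ty":0,"tz":0,"grip":255},{"wx":0,"wy":0,"wz":0,"tx":-2,"ty":0,"tz":0,"grip":255},{"wx":0,"wy":0,"wz":0,"tx":0,"ty":0,"tz":0,"grip":255}]'
python3 up.py -.09 .055 .16
```

```text
time_s: 31.3
position: [0.5958, 0.178, 0.2713]
tcp_rot: [-3.128, -0.397, 2.757]
force: [0.1, 1.0, 0.8]
width: 0.0138
unit now [-117.3   64.3  271.3]
pos [0.5958 0.178  0.2713] rpy [-179.2  -22.7  157.9] shift cm [-1.78  1.08 11.31] turn None
f [0.1 1.  0.8]
```

```bash
python3 -m pendant '[{"wx":0,"wy":0,"wz":0,"tx":-0.6,"ty":0.3,"tz":4,"grip":255},{"wx":0,"wy":0,"wz":0,"tx":-0.6,"ty":0.3,"tz":4,"grip":255},{"wx":0,"wy":0,"wz":0,"tx":-0.6,"ty":0.3,"tz":3.3,"grip":255},{"wx":0,"wy":0,"wz":0,"tx":0,"ty":0,"tz":0,"grip":255}]'
python3 up.py -.06 .055 .16
```

```text
time_s: 31.7
position: [0.5664, 0.1978, 0.1547]
tcp_rot: [-3.126, -0.404, 2.761]
force: [-0.9, 0.4, -0.3]
width: -0.0001
unit now [-82.6  56.9 154.7]
pos [0.5664 0.1978 0.1547] rpy [-179.1  -23.2  158.2] shift cm [2.29 0.2  0.4 ] turn None
f [-0.9  0.4 -0.3]
```

```bash
python3 -m pendant '[{"wx":0,"wy":0,"wz":0,"tx":1,"ty":0,"tz":0.2,"grip":255},{"wx":0,"wy":0,"wz":0,"tx":1,"ty":0,"tz":0.2,"grip":255},{"wx":0,"wy":0,"wz":0,"tx":1,"ty":0,"tz":0.3,"grip":255},{"wx":0,"wy":0,"wz":0,"tx":1,"ty":0,"tz":0.3,"grip":255},{"wx":0,"wy":0,"wz":0,"tx":1,"ty":0,"tz":0.3,"grip":255}]'
python3 up.py -.01 .055 .17
```

```text
time_s: 32.2
position: [0.5189, 0.2184, 0.1679]
tcp_rot: [-3.131, -0.398, 2.761]
force: [3.9, -1.5, 1.6]
width: 0.0004
unit now [-30.9  55.6 167.9]
pos [0.5189 0.2184 0.1679] rpy [-179.4  -22.8  158.2] shift cm [2.01 0.07 0.61] turn None
f [ 3.9 -1.5  1.6]
```

```bash
python3 -m pendant '[{"wx":0,"wy":0,"wz":0,"tx":0.7,"ty":0,"tz":0.3,"grip":255},{"wx":0,"wy":0,"wz":0,"tx":0.7,"ty":0,"tz":0.3,"grip":255},{"wx":0,"wy":0,"wz":0,"tx":0.5,"ty":0,"tz":0.2,"grip":255}]'
python3 up.py -.01 .055 .17
python3 -m pendant '[{"wx":0,"wy":0,"wz":0,"tx":0.5,"ty":0,"tz":0.2,"grip":255}]'
python3 up.py -.01 .055 .17
```

```text
time_s: 32.5
position: [0.4997, 0.2271, 0.1705]
tcp_rot: [-3.135, -0.393, 2.762]
force: [2.8, -1.8, 2.2]
width: 0.0
unit now [ -9.9  54.6 170.5]
pos [0.4997 0.2271 0.1705] rpy [-179.6  -22.5  158.2] shift cm [-0.03 -0.03  0.04] turn None
f [ 2.8 -1.8  2.2]
time_s: 32.6
position: [0.4972, 0.2283, 0.1705]
tcp_rot: [-3.136, -0.387, 2.76]
force: [15.0, -7.9, 6.6]
width: 0.0003
unit now [ -7.1  54.5 170.5]
pos [0.4972 0.2283 0.1705] rpy [-179.7  -22.2  158.2] shift cm [-0.29 -0.05 -0.06] turn None
f [15.  -7.9  6.6]
```

```bash
python3 -m pendant '[{"wx":0,"wy":0,"wz":0,"tx":0.2,"ty":0,"tz":0,"grip":255},{"wx":0,"wy":0,"wz":0,"tx":0,"ty":0,"tz":0,"grip":255},{"wx":0,"wy":0,"wz":0,"tx":0,"ty":0,"tz":0,"grip":255},{"wx":0,"wy":0,"wz":0,"tx":-2,"ty":0,"tz":-1,"grip":255},{"wx":0,"wy":0,"wz":0,"tx":-3,"ty":0,"tz":-2,"grip":255},{"wx":0,"wy":0,"wz":0,"tx":-3,"ty":0,"tz":-4,"grip":255},{"wx":0,"wy":0,"wz":0,"tx":0,"ty":0,"tz":-4,"grip":255},{"wx":0,"wy":0,"wz":0,"tx":0,"ty":0,"tz":-4,"grip":255},{"wx":0,"wy":0,"wz":0,"tx":0,"ty":0,"tz":-2,"grip":255},{"wx":0,"wy":0,"wz":0,"tx":0,"ty":0,"tz":0,"grip":255}]'
python3 up.py -.15 -.1 .25
python3 jars.py 0 w14; sed -i 's/^    print(.n.*$/    print(len(q))/' binfit.py; python3 -c "
from binfit import *
fit(load('wrist'),.175,.205)" | head -3
python3 - <<'E'
from h import *
from binpose import O,ux,uy
S=load('wrist');C=cloud(S);d=C-O;a=d@ux;b=d@uy;z=C[...,2]
m=(abs(b)<.13)&(z>.19)&(z<.205)&(a<.03)&(a>-.06);print('front top edge a mm',np.percentile(a[m]*1000,[2,50,98]),m.sum(),np.percentile(z[m],[50,98]))
hsv=cv2.cvtColor(S[0],cv2.COLOR_RGB2HSV);r=(hsv[...,1]>150)&((hsv[...,0]<8)|(hsv[...,0]>172))&(z>.16)
print('knob ab',r.sum(),[ (np.percentile(v[r]*1000,[2,50,98])).round(1) for v in(a,b,z)])
t=r&(z>.203);print('top',a[t].mean()*1000,b[t].mean()*1000,t.sum())
E
```

```text
time_s: 33.6
position: [0.6183, 0.1807, 0.2972]
tcp_rot: [-3.128, -0.413, 2.771]
force: [-0.1, 0.4, 0.2]
width: -0.0002
unit now [-137.2   53.3  297.2]
pos [0.6183 0.1807 0.2972] rpy [-179.2  -23.7  158.8] shift cm [-3.24 15.36  3.52] turn None
f [-0.1  0.4  0.2]
amber 2360
[  7.  -76.4] [122.5  97.3] 89.3 0.0922
green 1150
[ 7.8 56.8] [49.6 52. ] 89.8 0.0927
floor z [0.00287535 0.00390342 0.00509104]
7365
-50 435 a min/med/max [-38.  -29.5 -20.9] z [176.5 177.7 179.2] b -46.0 -25.3
front top edge a mm [0.90793565 2.98178133 6.31461592] 1913 [0.19344468 0.19494643]
knob ab 354 [array([-114.3, -108. , -101.2]), array([-167. , -163.6, -162. ]), array([171.8, 187.5, 201.3])]
top -158.53507219754704 -1.2739953791892424 1
```

View pics/w14.png

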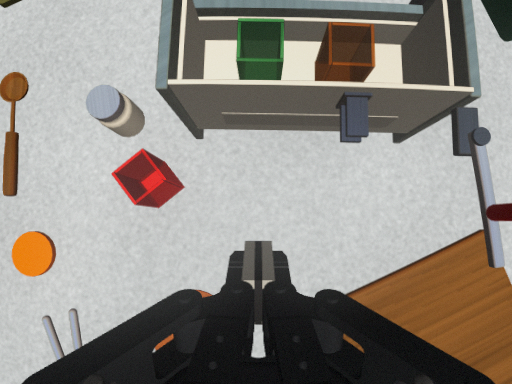

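```bash
python3 -m pendant '[{"wx":0,"wy":-7.9,"wz":0,"tx":0,"ty":0,"tz":-1,"grip":100},{"wx":0,"wy":-7.9,"wz":0,"tx":0,"ty":0,"tz":0,"grip":100},{"wx":0,"wy":-7.9,"wz":0,"tx":0,"ty":0,"tz":0,"grip":100},{"wx":0,"wy":0,"wz":0,"tx":0,"ty":4.5,"tz":0,"grip":100},{"wx":0,"wy":0,"wz":0,"tx":0,"ty":4.5,"tz":0,"grip":100},{"wx":0,"wy":0,"wz":0,"tx":0,"ty":4.5,"tz":0,"grip":100},{"wx":0,"wy":0,"wz":0,"tx":0,"ty":0,"tz":0,"grip":100},{"wx":0,"wy":0,"wz":0,"tx":0,"ty":0,"tz":0,"grip":100}]' 30
python3 up.py -.107 -.169 .26 158
python3 - <<'E'
from h import *
from binpose import O,ux,uy
S=shot('wrist','w15');C=cloud(S);d=C-O;a=d@ux;b=d@uy;z=C[...,2]
hsv=cv2.cvtColor(S[0],cv2.COLOR_RGB2HSV);r=(hsv[...,1]>150)&((hsv[...,0]<8)|(hsv[...,0]>172))&(z>.16)&(b<-.1)
print('knob ab',r.sum(),[ (np.percentile(v[r]*1000,[2,50,98])).round(1) for v in(a,b,z)])
t=r&(z>.203);print('top',a[t].mean()*1000,b[t].mean()*1000,t.sum())
E
```

```text
time_s: 34.45
position: [0.6399, 0.3057, 0.2717]
tcp_rot: [-3.083, -0.031, 2.809]
force: [0.7, -0.1, 0.6]
width: 0.0521
unit now [-110.4  -70.6  271.7]
pos [0.6399 0.3057 0.2717] rpy [-176.6   -1.7  160.9] shift cm [-0.18  9.89  0.59] turn [-3.4 -1.7  3. ]
f [ 0.7 -0.1  0.6]
knob ab 448 [array([-113.9, -106. ,  -98.1]), array([-176.5, -168.9, -129.2]), array([194.5, 208.2, 325.2])]
top -106.63903662291496 -167.75024497848767 390
```

```bash
python3 -m pendant '[{"wx":-3.4,"wy":-1.7,"wz":3,"tx":0,"ty":3.5,"tz":0,"grip":100},{"wx":0,"wy":0,"wz":0,"tx":0,"ty":3.3,"tz":0,"grip":100},{"wx":0,"wy":0,"wz":0,"tx":0,"ty":3,"tz":0,"grip":100},{"wx":0,"wy":0,"wz":0,"tx":0,"ty":0,"tz":0,"grip":100}]'
python3 up.py -.1065 -.169 .185 158
```

```text
time_s: 34.9
position: [0.6732, 0.3921, 0.2648]
tcp_rot: [-3.133, -0.003, 2.754]
force: [-0.3, 0.7, -1.2]
width: 0.0516
unit now [-109.  -163.2  264.8]
pos [0.6732 0.3921 0.2648] rpy [-179.5   -0.2  157.8] shift cm [0.24 0.64 7.98] turn [-0.5 -0.2 -0.2]
f [-0.3  0.7 -1.2]
```

```bash
python3 -m pendant '[{"wx":-0.5,"wy":-0.2,"wz":0,"tx":0.2,"ty":0.6,"tz":1,"grip":100},{"wx":0,"wy":0,"wz":0,"tx":0,"ty":0,"tz":2.5,"grip":100},{"wx":0,"wy":0,"wz":0,"tx":0,"ty":0,"tz":0,"grip":100}]'
python3 up.py -.1065 -.169 .185 158
```

```text
time_s: 35.2
position: [0.6736, 0.3937, 0.2267]
tcp_rot: [-3.138, 0.001, 2.751]
force: [0.2, -1.0, -0.1]
width: 0.0522
unit now [-108.8 -164.9  226.7]
pos [0.6736 0.3937 0.2267] rpy [-179.8    0.   157.6] shift cm [0.24 0.42 4.17] turn [-0.2  0.  -0.4]
f [ 0.2 -1.  -0.1]
```

```bash
python3 -m pendant '[{"wx":0,"wy":0,"wz":0,"tx":0.2,"ty":0.4,"tz":1,"grip":100},{"wx":0,"wy":0,"wz":0,"tx":0,"ty":0.1,"tz":2,"grip":100},{"wx":0,"wy":0,"wz":0,"tx":0,"ty":0,"tz":1.2,"grip":100},{"wx":0,"wy":0,"wz":0,"tx":0,"ty":0,"tz":0,"grip":100}]'
python3 up.py -.1065 -.169 .185 158
```

```text
time_s: 35.6
position: [0.6747, 0.3961, 0.1847]
tcp_rot: [-3.139, 0.002, 2.747]
force: [-0.8, -0.8, -0.1]
width: 0.0519
unit now [-108.9 -167.5  184.7]
pos [0.6747 0.3961 0.1847] rpy [-1.798e+02  1.000e-01  1.574e+02] shift cm [ 0.25  0.14 -0.03] turn [-0.2  0.1 -0.6]
f [-0.8 -0.8 -0.1]
```

```bash
python3 -m pendant '[{"wx":0,"wy":0,"wz":0,"tx":0.2,"ty":0.1,"tz":0,"grip":255},{"wx":0,"wy":0,"wz":0,"tx":0,"ty":0,"tz":0,"grip":255},{"wx":0,"wy":0,"wz":0,"tx":0,"ty":0,"tz":0,"grip":255},{"wx":0,"wy":0,"wz":0,"tx":0,"ty":0,"tz":0,"grip":255},{"wx":0,"wy":0,"wz":0,"tx":0,"ty":0,"tz":0,"grip":255},{"wx":0,"wy":0,"wz":0,"tx":-0.15,"ty":-0.9,"tz":0,"grip":255},{"wx":0,"wy":0,"wz":0,"tx":-0.1,"ty":-0.9,"tz":0,"grip":255},{"wx":0,"wy":0,"wz":0,"tx":0.1,"ty":-1.1,"tz":0,"grip":255},{"wx":0,"wy":0,"wz":0,"tx":0.2,"ty":-1.1,"tz":0,"grip":255}]' 30
python3 up.py -.0981 -.109 .185 158
```

```text
time_s: 36.5
position: [0.659, 0.3644, 0.1866]
tcp_rot: [3.131, 0.004, 2.746]
force: [0.9, 5.5, -3.7]
width: 0.015
unit now [-106.2 -132.2  186.6]
pos [0.659  0.3644 0.1866] rpy [179.4   0.2 157.3] shift cm [ 0.79 -2.34  0.13] turn [ 0.6  0.3 -0.7]
f [ 0.9  5.5 -3.7]
```

```bash
python3 -m pendant '[{"wx":0.4,"wy":0,"wz":0,"tx":0.4,"ty":-1.2,"tz":0,"grip":255},{"wx":0,"wy":0,"wz":0,"tx":0.5,"ty":-1.1,"tz":0,"grip":255},{"wx":0,"wy":0,"wz":0,"tx":0.7,"ty":-0.9,"tz":0,"grip":255},{"wx":0,"wy":0,"wz":0,"tx":0.8,"ty":-0.8,"tz":0,"grip":255}]' 30
python3 up.py -.0642 -.0804 .185 158
```

```text
time_s: 36.9
position: [0.6193, 0.3404, 0.1865]
tcp_rot: [3.124, -0.0, 2.745]
force: [3.5, 8.3, -7.9]
width: 0.0152
unit now [-78.4 -95.2 186.5]
pos [0.6193 0.3404 0.1865] rpy [179.   -0.  157.3] shift cm [ 1.41 -1.5   0.13] turn [ 1.  -0.  -0.7]
f [ 3.5  8.3 -7.9]
```

```bash
python3 -m pendant '[{"wx":0.5,"wy":0,"wz":0,"tx":0.7,"ty":-0.75,"tz":0,"grip":255},{"wx":0,"wy":0,"wz":0,"tx":0.75,"ty":-0.7,"tz":0,"grip":255},{"wx":0,"wy":0,"wz":0,"tx":0.8,"ty":-0.3,"tz":0,"grip":255},{"wx":0,"wy":0,"wz":0,"tx":0.7,"ty":-0.2,"tz":0,"grip":255}]' 30
python3 up.py -.035 -.0745 .185 158
```

```text
time_s: 37.3
position: [0.5856, 0.3441, 0.1865]
tcp_rot: [3.105, -0.001, 2.747]
force: [19.7, 3.4, -13.3]
width: 0.0141
unit now [-45.7 -85.9 186.5]
pos [0.5856 0.3441 0.1865] rpy [ 1.779e+02 -1.000e-01  1.574e+02] shift cm [ 1.06 -1.17  0.11] turn [ 2.1 -0.1 -0.6]
f [ 19.7   3.4 -13.3]
```

Run:
```python
from h import *
shot('wrist','w16');shot('side','s16')
a=cv2.imread('pics/w16.png');b=cv2.imread('pics/s16.png')[200:384,100:345];b=cv2.resize(b,(512,384));cv2.imwrite('pics/c16.png',cv2.resize(np.hstack([a,b]),(800,300)))
```

```text
(no output)
```

View pics/c16.png

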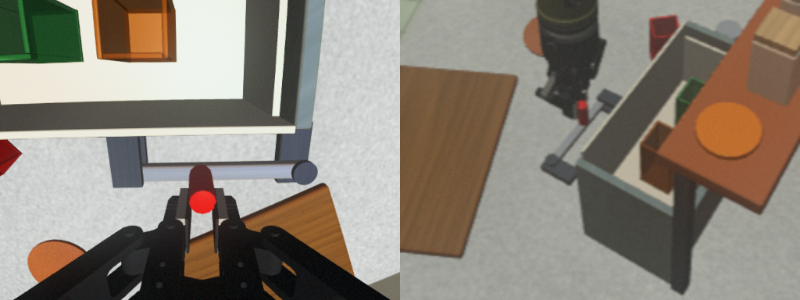

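```bash
python3 -m pendant '[{"wx":0,"wy":0,"wz":0,"tx":0,"ty":0,"tz":0,"grip":130},{"wx":0,"wy":0,"wz":0,"tx":0,"ty":0,"tz":0,"grip":130},{"wx":1,"wy":0,"wz":0,"tx":-3,"ty":0,"tz":0,"grip":130},{"wx":1,"wy":0,"wz":0,"tx":-2.5,"ty":-0.5,"tz":0,"grip":255},{"wx":0,"wy":0,"wz":0,"tx":0,"ty":-0.5,"tz":0,"grip":255},{"wx":0,"wy":0,"wz":0,"tx":0,"ty":0,"tz":0,"grip":255}]'
python3 up.py -.06 -.0745 .188 158
cat > knob.py <<'E'
from h import *
from binpose import O,ux,uy
S=shot('wrist');C=cloud(S);d=C-O;a=d@ux;b=d@uy;z=C[...,2]
hsv=cv2.cvtColor(S[0],cv2.COLOR_RGB2HSV);r=(hsv[...,1]>150)&((hsv[...,0]<8)|(hsv[...,0]>172))&(z>.16)&(z<.22)&(b<-.03)&(a>-.13)
print('knob',r.sum(),[ (np.percentile(v[r]*1000,[2,50,98])).round(1) for v in(a,b,z)])
t=r&(z>.204);print('top',a[t].mean()*1000,b[t].mean()*1000,t.sum())
m=(z>.155)&(z<.178)&(a<-.015)&(a>-.06)&(b<-.05)&(b>-.13)
if m.sum()>20: k=np.polyfit(b[m],a[m],1);print('bar slope',k,m.sum())
m=(abs(b)<.13)&(z>.19)&(z<.205)&(a<.03)&(a>-.06);print('front edge a',np.percentile(a[m]*1000,[2,50,98]).round(1) if m.sum() else 0)
E
python3 knob.py
```

```text
time_s: 38.0
position: [0.6318, 0.3105, 0.1895]
tcp_rot: [-3.139, -0.001, 2.749]
force: [0.3, 0.2, 0.5]
width: 0.0007
unit now [-101.1  -72.   189.5]
pos [0.6318 0.3105 0.1895] rpy [-1.799e+02 -1.000e-01  1.575e+02] shift cm [4.12 0.21 0.15] turn [-0.1 -0.1 -0.5]
f [0.3 0.2 0.5]
knob 1161 [array([-40.3, -33.5, -27. ]), array([-92. , -85.4, -78.7]), array([207.1, 208.6, 209.8])]
top -33.54726658694026 -85.39695828385562 1161
bar slope [ 0.00287521 -0.03275967] 2923
front edge a [1.  3.4 6.2]
```

```bash
python3 -m pendant '[{"wx":0,"wy":0,"wz":0,"tx":2,"ty":1.3,"tz":0,"grip":255},{"wx":0,"wy":0,"wz":0,"tx":1.5,"ty":0,"tz":0,"grip":255},{"wx":0,"wy":0,"wz":0,"tx":1,"ty":0,"tz":0,"grip":255},{"wx":0,"wy":0,"wz":0,"tx":0.4,"ty":0,"tz":0,"grip":255}]'
python3 up.py -.052 -.085 .188
python3 -m pendant '[{"wx":0,"wy":0,"wz":0,"tx":0.4,"ty":0,"tz":0,"grip":255}]'
python3 up.py -.052 -.085 .188
```

```text
time_s: 38.45
position: [0.5915, 0.3407, 0.1904]
tcp_rot: [-3.14, 0.005, 2.749]
force: [13.7, -2.4, -5.0]
width: -0.0001
unit now [-52.5 -85.  190.4]
pos [0.5915 0.3407 0.1904] rpy [-179.9    0.3  157.5] shift cm [ 0.06 -0.01  0.24] turn None
f [13.7 -2.4 -5. ]
time_s: 38.55
position: [0.5917, 0.3407, 0.1906]
tcp_rot: [3.141, 0.013, 2.747]
force: [10.8, -1.1, -5.6]
width: 0.0002
unit now [-52.7 -85.  190.6]
pos [0.5917 0.3407 0.1906] rpy [180.    0.8 157.4] shift cm [ 0.08 -0.01  0.26] turn None
f [10.8 -1.1 -5.6]
```

Firm against the stop. Back off, rise, and make the final checks (knob, bin, brush, jars).

```bash
python3 -m pendant '[{"wx":0,"wy":0,"wz":0,"tx":-3,"ty":0,"tz":0,"grip":255},{"wx":0,"wy":0,"wz":0,"tx":-3,"ty":0,"tz":-2,"grip":255},{"wx":0,"wy":0,"wz":0,"tx":-2,"ty":0,"tz":-4,"grip":255},{"wx":0,"wy":0,"wz":0,"tx":0,"ty":0,"tz":-4,"grip":255},{"wx":0,"wy":0,"wz":0,"tx":0,"ty":0,"tz":-4,"grip":255},{"wx":0,"wy":0,"wz":0,"tx":0,"ty":0,"tz":0,"grip":255},{"wx":0,"wy":0,"wz":0,"tx":0,"ty":0,"tz":0,"grip":255}]'
python3 knob.py
python3 - <<'E'
from fr import *
from binpose import O,ux,uy
for n in('top','side'):
    S=shot(n,n+'f');C=cloud(S)
    rects(C,dict(stand=([.505,-.378],.045,.1,.115),bh=([.505,-.378],.04,.13,.24),pink=([.402,-.257],.045,.08,.1),red=([.5,.067],.045,.08,.1)))
    d=C-O;a=d@ux;b=d@uy;z=C[...,2]
    for lab,lo,hi in(('amber',-.075,.0),('green',.025,.1)):
        m=(b>lo)&(b<hi)&(a>.02)&(a<.118)&(z>.13)&(z<.165)
        if m.sum()>5: print(lab,m.sum(),'a',np.percentile(a[m]*1000,[2,98]).round(),'b',np.percentile(b[m]*1000,[2,98]).round(),'z',np.median(z[m]).round(3))
a=cv2.imread('pics/topf.png');b=cv2.imread('pics/sidef.png');cv2.imwrite('pics/cf.png',cv2.resize(np.hstack([a,b]),(800,300)))
E
```

```text
time_s: 39.25
position: [0.6631, 0.3099, 0.3364]
tcp_rot: [-3.14, 0.011, 2.753]
force: [0.8, -0.1, -0.2]
width: 0.0
knob 277 [array([-40.4, -33.8, -27. ]), array([-92.5, -86. , -79.5]), array([206.8, 208.6, 210.2])]
top -33.746659671286544 -85.79431871157776 275
bar slope [ 0.00344295 -0.03353746] 897
front edge a [1.  3.6 6.4]
stand 160 c [ 507.7 -379.8] sz [49.5 46.5] ang 71.7 zmed 0.1091
bh 164 c [ 511.9 -381.3] sz [17.3 18. ] ang 67.6 zmed 0.1979
pink 136 c [ 402.2 -257.1] sz [51.5 50.3] ang 83.4 zmed 0.0886
red 0
amber 189 a [45. 95.] b [-64. -15.] z 0.147
stand 93 c [ 500.9 -374.6] sz [49.5 49.5] ang 68.9 zmed 0.1051
bh 137 c [ 505.4 -375.8] sz [22.7 20.5] ang 65.4 zmed 0.178
pink 94 c [ 396.3 -252.5] sz [57.5 49.6] ang 82.8 zmed 0.0854
red 113 c [493.1  72.1] sz [50.6 56.4] ang 19.0 zmed 0.0864
amber 179 a [51. 78.] b [-68. -17.] z 0.144
green 240 a [21. 68.] b [44. 97.] z 0.143
```

View pics/cf.png

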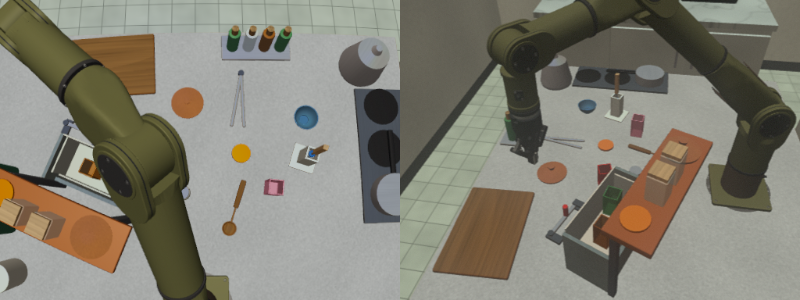

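```bash
python3 -c "
from h import *
S=load('top');C=cloud(S);m=(np.hypot(C[...,0]-.51,C[...,1]+.38)<.03)&(C[...,2]>.2);print('brush top z',np.percentile(C[...,2][m],[50,95]))
print(read_state()['force'].round(1)); print(ctrl.hand_in())"
```

```text
brush top z [0.21859384 0.22260732]
[ 0.8  0.  -0.8]
the job is handed in; nothing more can be done
None
```

I finished the whole job and handed it in at about 39 s of robot time; `hand_in` reports no verdict.

- **Scrub and brush:** I scrubbed the amber jar to the floor, up about 65 mm, and to the floor again. The second touch met about 9 N of contact; the first showed no contact force, so its depth rests on the measured brush length. The brush stands upright in its stand, top at about 0.22 m, which puts its tip on the stand's floor. It sits 4 mm off the stand's centre.
- **Jars:** the amber jar and the one green jar I could find stand mouth up in the bin. I saw no other green jar in any view. I left the pink and red look-alikes alone.
- **Bin:** it is shut. Its front edge lies within about 1 mm of flush, and the push met a firm stop at about 18 N.
- **Hook:** I closed it only after the bin was shut, and it is home. The bar's slope against the bin front reads about 0.003 rad, and a confirming push met a stop at 11–14 N.

**Checks that disagreed:**
- The knob slid to the edge of the pads near the end of its swing. I let go and finished with a push from outside.
- The hook pivot measured about 10 mm further out than I had assumed. This had no effect on the result.
- The side camera reads about 6 mm off from the top and wrist cameras, so I worked from the wrist camera.
- In the last top view the arm hid the green jar and the red look-alike. I checked both in the side view instead, and none of the other kitchen things looked moved.

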